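Stand the cover plate up on the measuring stage and trigger the scan

ROBOT

A 6-joint arm with a two-finger parallel gripper is mounted at the origin on the work surface. World frame = base frame: x ahead of the robot, y to its left, z up, the work surface at z = 0. Lengths are in m, angles in rad, forces in N, time in s.
With the tool pointing down it reaches from about 0.375 to 0.975 m from the base axis. Payload 3.8 kg.
Tool frame: the origin (TCP) lies midway between the tips of the shut fingers; the grasp point (between the pads) lies 19 mm behind it; z points along the fingers, y is the line along which they close (so a half turn about z gives the same grasp; the last joint's range is limited). The gripper opens to 85 mm and grips with 20 to 120 N. Pads are 22 mm wide; open, the fingers measure 114 mm over their backs; the gripper's body (76 mm by 85 mm) begins 54 mm behind the grasp point. The pads swing forward as they close: fully open they stand 13 mm farther back than shut.
Start: joints at [1.289, 0.264, 1.604, -0, 1.274, -0.037], TCP at [0.164, 0.655, 0.193] pointing down, gripper open.
Joint ranges: [-2.63, 2.63], [-0.94, 2.18], [0.31, 2.57], [-1.31, 4.45], [0, 2.66], [-2.55, 2.55]. Speed limits (rad/s): [2.57, 2.57, 3.14, 3.14, 3.14, 3.14].

INTERFACE

Orientations are given as a rotation vector (axis times angle).
In Python, from workcell import * gives the robot as it stands. The module is installed in compiled form; this text tells all that it offers.
- The arm moves only by the tool apply_moves, never from a script. Its arguments are lists of equal length, an entry for each row: "fingers": the opening, from 0 (shut) to 1 (fully open); "travel": the shift along the tool's x, y, z normalised to -1 to 1, where 1 is 0.05 m, a list of three; "rotation": the turn, a rotation vector about the tool's x, y, z normalised to -1 to 1, where 1 is 6 degrees, a list of three. In form: {"fingers": [fingers, ...], "travel": [[dx, dy, dz], ...], "rotation": [[ax, ay, az], ...]}. A call has 1 to 12 rows; each row shifts and turns the commanded pose from where the row before left it, along the tool's axes as they then stand; what a row does not reach is not made up. A row lasts 1/10 s, in which the tool goes at most 50 mm and 8.59 degrees, less where a joint would pass 70% of its speed; a pose out of reach is approached as far as the arm can. A call with a number of a shift or a turn outside -1 to 1 is refused whole. A call with a gripper value outside its range is refused whole. The fingers move at their own pace and stop on an object; "newtons" is the grip in N (left out, the last holds). Time passes only in rows, so rows that do not move let the fingers close. It gives the time, the measured TCP pose, the force, the opening and the grip force at its end, in the units of the state.
- read_state(): the state, without advancing time (a new reading comes with each control period).
- read_camera(name): name is "side" or "top"; returns a dict with "image" (400x640x3 uint8, red, green, blue), "fx", "fy", "cx", "cy" (pixels), "extrinsics" (4x4, takes a point from world to camera coordinates). Camera axes: x right, y down, z forward; pixel columns grow to the right and rows downward; lengths in m; the calibration is good to about 2 mm. A picture is of the moment at which its call begins. There is no depth.
- finish_job(): hands the job in; it is judged then, once.
Trained networks look in the newest picture that a camera, given by its name, has taken for a name from the list of things; names that differ only in an ending like _2 or _b are one class to them, and where a whole thing is asked for, a point or a joint stands for the part that bears it (a point fixed in the world has none). Each returns a list of dicts, best first, with "p" (0 to 1); they miss things now and then, are a little off and sometimes report something else, mostly with a low value. They report only what shows in the picture. A call takes as long as a camera call. They do not tell look-alikes from the thing itself.
- regions_of(camera, name): "mask" (400x640 bool, what is visible of it) and "bbox" ([left, top, width, height] in pixels, round what is visible of it).
- tip_of(camera, name): "location" ([column, row] in pixels: a listed point, or the origin of a listed thing).
The state is a dict: "time": time; "q": joint angles; "joint_vel": joint speeds; "joint_torque": joint torques, N m; "tool_pos": TCP position; "tcp_rot": TCP orientation; "wrist_force": force on the tool from outside, world axes, zero at the start; "torque": the same for the moment, N m; "width": opening from 0.0 (shut) to 1.0 (fully open); "grip_force": force on a finger pad.
Only numpy, scipy, OpenCV 4.12 (cv2) and the standard library are available. Lean on these libraries where they do the work, as an engineer would, in place of code of your own. Each camera call takes 0.05 s, during which the arm holds its last target. There are 200 camera calls.

TASK

The flat aluminium cover plate lies on the black measuring stage with one long edge hanging over the front. Tip it up so that it stands upright on a long thin edge on the stage, its face flush against both steel rest posts and roughly centred on them, and let go of it. Then press the yellow spring pedal all the way down to its stop to start the scan and let it come back up; the plate must stay standing, must never fall off the stage, and the other loose things on the table stay where they are.

Things in the scene. Friction and masses are not known exactly. Their poses are not given: they have to be found in the camera images.
- plate: bright aluminium plate, 100 (x) x 120 (y, the long edges) x 16 mm thick (z), about 0.5 kg; dark and brass discs on both faces are flush, no holes. Origin: centre of the face lying down at the start, z up. It starts flat and loose on the stage, x nearly along the stage's x: its -x long edge hangs 28 to 42 mm over the stage's front, free below, its +x long edge is 18 to 32 mm short of the posts
- plate_mid (a point): the middle of the plate's solid, 8 mm from each face; axes as the plate's
- stage: fixed black block with a flat top 70 mm above the table; origin on the table, x from its front (robot side) to its back. The top spans x = -55 mm (front edge, upright wall below it) to +65 mm and y = -75 to +75 mm. It carries two steel rest posts. Micrometer spindles stick out up to 55 mm at half height on its +y side and its back
- rest (a point): point on the stage's top (70 mm above the table) midway between the posts, in the plane of their front faces, 35 mm behind the stage's origin; axes as the stage's. The posts are 30 mm wide, centred 42 mm either side (y), 72 mm high, 20 mm thick, joined by an 18 mm high bar level with their faces. Flush on them, the plate's middle is 8 mm in front of and 50 mm above this point
- pedal (a joint): angle of the yellow spring pedal: 0 = up (at rest, rising 0.25 rad towards its free end), 0.25 rad = fully down on its stop, lying level. It springs back when released; about 4 N on the pad starts it and about 8 N holds it on the stop
- pedal_pad (a point): top centre of the black rubber pad (40 x 52 mm) near the free end of the yellow pedal (60 mm wide); moves with it: about 50 mm above the table at rest, about 30 mm pressed home. Its x is level with the pedal up and points to the hinge, 80 mm away, on the side far from the robot. The pedal's grey base, 130 x 80 mm, is fixed left or right of the stage
- bearing: steel ball bearing lying flat, 84 mm diameter, 26 mm high; origin at the centre of its underside. It lies on the side of the stage where the pedal is not. Leave it alone
- bearing_large: larger steel ball bearing lying flat on the right, 100 mm diameter, 30 mm high; origin at the centre of its underside. Leave it alone
- mouse: black and grey computer mouse on a blue mat on the left, 100 x 58 x 32 mm; origin at the centre of its underside. Leave it alone
- jar: closed jar to the left, 60 mm diameter, 90 mm high; origin at the centre of its underside. Leave it alone
Not all that is in view belongs to the job. There is more than one size of the plate; the one meant has the size given above.

How it is judged:
On the way, in this order (a step that is already met when the one before it is completed fails the run):
1. the plate stands upright on a long edge, flush against both posts, at rest and let go of (angle between plate's own z axis and vertical between 1.481 and 1.661 rad and angle between the y axis of plate and the y axis of stage, either way round below 0.1 rad and x of plate_mid in the frame of stage between 0.02 and 0.034 m and y of plate_mid in the frame of stage between -0.035 and 0.035 m and z of plate_mid in the frame of stage between 0.113 and 0.126 m and linear speed of plate below 0.02 m/s and angular speed of plate below 0.2 rad/s and contact force between plate and the fingers below 0.1 N and contact force between plate and the arm below 0.1 N), for 0.3 s.
2. the pedal is pressed down to its stop while the plate stands (value of joint pedal above 0.22 rad and angle between plate's own z axis and vertical between 1.481 and 1.661 rad and angle between the y axis of plate and the y axis of stage, either way round below 0.1 rad and x of plate_mid in the frame of stage between 0.02 and 0.034 m and y of plate_mid in the frame of stage between -0.035 and 0.035 m and z of plate_mid in the frame of stage between 0.113 and 0.126 m), for 0.2 s.
At the end, for the whole second after the job is handed in: the plate stands at rest on a long edge on the stage, upright within 5 and parallel to the posts within 5.7 degrees, its middle within 7 mm of the flush place in depth and height and 35 mm of the posts' centre line sideways; the pedal, pressed earlier, is back up (under 0.03 rad) (angle between plate's own z axis and vertical between 1.481 and 1.661 rad and angle between the y axis of plate and the y axis of stage, either way round below 0.1 rad and x of plate_mid in the frame of stage between 0.02 and 0.034 m and y of plate_mid in the frame of stage between -0.035 and 0.035 m and z of plate_mid in the frame of stage between 0.113 and 0.126 m and linear speed of plate below 0.02 m/s and angular speed of plate below 0.2 rad/s and value of joint pedal below 0.03 rad); the robot touches nothing.
It fails at once if the plate falls off the stage (height (world z) of plate_mid below 0.06 m).
It fails at once if another loose thing is shifted more than 20 mm (distance of any of bearing, bearing_large, mouse, jar from where it was at the start of the episode above 0.02 m).
It also fails if it takes over 58 s, if anything falls off the work surface, if the arm or the gripper's body presses on something with over 40 N, if the wrist force passes 120 N, or if a joint passes its speed limit or range.

## Working session

There is one attempt and no reset: what is moved stays moved. The work goes in short steps, Python scripts to look and compute and a tool call to move; the robot and the scene stay as the last step left them, time stands still between calls to the robot, and variables do not carry over. Pictures are saved under pics/ and viewed, at most 10 in all, crops included, and the job is handed in when it is done.

Besides the shell and the picture viewer there is one more tool, called after ">>>" in YAML: its name, and indented under it one key for each argument. apply_moves: Moves the arm, as the interface text tells. Scaled input: -1 to 1 covers 0.05 m each way for a shift and 6 degrees each way for a turn. Its arguments: {"type":"object","properties":{"fingers":{"type":"array","items":{"type":"number"}},"travel":{"type":"array","items":{"type":"array","items":{"type":"number"}}},"rotation":{"type":"array","items":{"type":"array","items":{"type":"number"}}},"newtons":{"type":"number"}},"required":["fingers","travel","rotation"]}

```bash
mkdir -p pics
python3 - <<'E'
from workcell import *
import cv2,numpy as np,pickle
D={}
for c in ["side","top"]:
    d=read_camera(c); D[c]=d
    cv2.imwrite(f"pics/{c}0.png",d["image"][:,:,::-1])
    print(c,d["fx"],d["cx"],d["cy"],np.round(d["extrinsics"],3).tolist())
    for n in ["plate","stage","pedal","bearing","bearing_large","mouse","jar"]:
        print(n,[(round(r["p"],2),r["bbox"]) for r in regions_of(c,n)][:3],end=' ')
        print([(round(r["p"],2),np.round(r["location"],1).tolist()) for r in tip_of(c,n)][:3])
    for n in ["plate_mid","rest","pedal_pad"]:
        print(n,[(round(r["p"],2),np.round(r["location"],1).tolist()) for r in tip_of(c,n)][:3])
pickle.dump(D,open("cams.pkl","wb"))
s=read_state();print(s)
E
```

```text
side 484.98550170509435 322.56346972172594 196.31545289698397 [[0.767, -0.641, 0.001, -0.413], [-0.478, -0.573, -0.666, 0.39], [0.427, 0.51, -0.746, 1.385], [0.0, 0.0, 0.0, 1.0]]
plate [(0.95, [290.7, 204.2, 33.2, 23.8]), (0.71, [299.6, 240.0, 33.3, 27.9]), (0.57, [332.8, 200.5, 45.3, 37.3])] [(0.8, [302.8, 216.8]), (0.73, [352.5, 218.8]), (0.66, [316.1, 255.1])]
stage [(0.95, [356.0, 188.1, 37.3, 65.2])] [(0.75, [366.2, 230.3])]
pedal [(0.78, [361.7, 278.5, 35.9, 22.1])] Traceback (most recent call last):
  File "<stdin>", line 10, in <module>
ValueError: it knows: bearing, bearing_large, jar, mouse, pedal_pad, plate, plate_mid, rest, stage
```

```bash
cat > h.py <<'E'
from workcell import *
import cv2,numpy as np,pickle
from scipy.optimize import least_squares
def proj(d,P):
    p=np.atleast_2d(P)@d["extrinsics"][:3,:3].T+d["extrinsics"][:3,3]
    return np.c_[d["fx"]*p[:,0]/p[:,2]+d["cx"],d["fy"]*p[:,1]/p[:,2]+d["cy"]]
def ray(d,uv,z):
    E=d["extrinsics"];R=E[:3,:3];c=-R.T@E[:3,3]
    v=R.T@np.array([(uv[0]-d["cx"])/d["fx"],(uv[1]-d["cy"])/d["fy"],1.]);return c+v*(z-c[2])/v[2]
def snap(*names):
    return {c:read_camera(c) for c in (names or ("side","top"))}
E
python3 - <<'E'
from h import *
D=snap()
pickle.dump(D,open("cams.pkl","wb"))
for c,d in D.items():
    d=D[c]; cv2.imwrite(f"pics/{c}0.png",d["image"][:,:,::-1])
    print(c,d["fx"],d["fy"],d["cx"],d["cy"],np.round(d["extrinsics"],3).tolist())
    for n,z in dict(plate=.07,stage=0,bearing=0,bearing_large=0,mouse=0,jar=0,plate_mid=.078,rest=.07,pedal_pad=.05).items():
        print(n,[(round(r["p"],2),np.round(r["location"],1).tolist(),ray(d,r["location"],z)[:2].round(3).tolist()) for r in tip_of(c,n)][:4])
    for n in ["plate","stage","pedal_pad"]: print(n,[(round(r["p"],2),r["bbox"]) for r in regions_of(c,n)][:4])
s=read_state();print(s)
E
```

```text
side 484.98550170509435 484.98550170509435 322.56346972172594 196.31545289698397 [[0.767, -0.641, 0.001, -0.413], [-0.478, -0.573, -0.666, 0.39], [0.427, 0.51, -0.746, 1.385], [0.0, 0.0, 0.0, 1.0]]
plate [(0.7, [355.8, 222.1], [0.623, -0.065]), (0.7, [300.5, 214.6], [0.505, 0.074]), (0.61, [317.1, 255.2], [0.445, -0.085]), (0.25, [439.6, 294.5], [0.628, -0.415])]
stage [(0.59, [364.6, 231.2], [0.66, -0.074])]
bearing [(0.78, [260.5, 185.6], [0.512, 0.322])]
bearing_large [(0.66, [438.3, 294.8], [0.665, -0.394])]
mouse [(0.65, [222.6, 154.4], [0.494, 0.552])]
jar [(0.92, [293.2, 153.5], [0.708, 0.381])]
plate_mid [(0.9, [352.9, 215.7], [0.629, -0.044]), (0.81, [304.5, 212.8], [0.516, 0.066]), (0.78, [315.1, 253.3], [0.441, -0.08])]
rest [(0.87, [376.5, 212.5], [0.703, -0.079])]
pedal_pad []
plate [(0.97, [335.7, 198.1, 41.9, 38.1]), (0.69, [287.3, 206.1, 37.0, 21.4]), (0.69, [358.1, 276.7, 43.4, 26.3]), (0.65, [284.5, 134.9, 18.6, 25.4])]
stage [(0.57, [353.9, 186.3, 42.5, 67.1])]
pedal_pad [(0.95, [358.3, 281.0, 39.0, 18.6])]
top 396.49957101476485 396.49957101476485 316.767152262471
[... 1108 characters left out ...]
]
{'time': 1.6, 'q': array([ 1.28911684e+00,  2.63927375e-01,  1.60403990e+00,  1.07753945e-05,
        1.27369533e+00, -3.69069735e-02]), 'joint_vel': array([ 6.30164021e-04,  5.22207418e-04, -1.50361032e-03,  1.80903761e-04,
        1.63853840e-03, -8.40886553e-06]), 'joint_torque': array([-2.42784035e-04, -5.15039098e+01, -3.67708075e+01, -1.71427873e-04,
        9.24705419e-04,  7.03998438e-06]), 'tool_pos': array([0.16357149, 0.65485319, 0.19313967]), 'tcp_rot': array([-3.83530964e-01, -3.11807228e+00,  1.05917425e-04]), 'wrist_force': array([ 0.5338152 , -0.55425923,  0.13077834]), 'torque': array([ 0.04643331, -0.03973994, -0.00033238]), 'grip_force': 0.0, 'width': 0.9998033435470085}
```

View pics/side0.png

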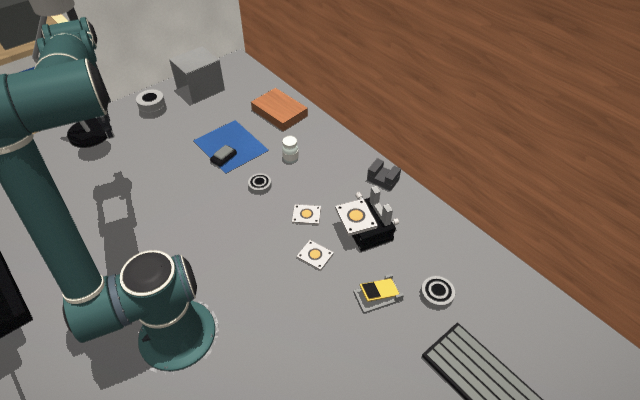

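View pics/top0.png

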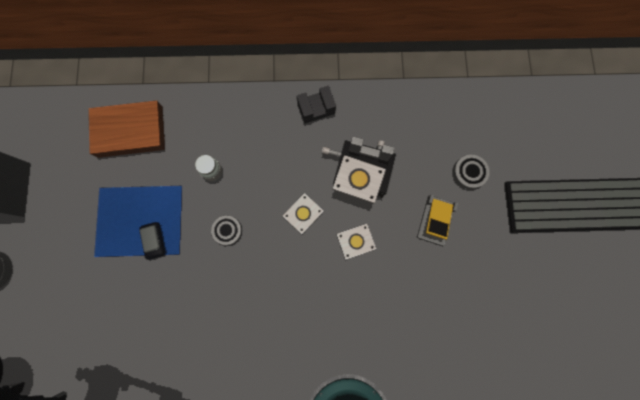

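Plate candidates: top (360,179) / side (356,216) lies on the black stage against the posts. Top (303,213) and (356,241) lie on the bare table and are smaller. The first one fits the description, and I'll confirm it in an enlarged crop.

Run:
```python
from h import *
D=pickle.load(open("cams.pkl","rb"))
a=D["top"]["image"][130:210,315:405];b=D["side"]["image"][178:258,325:415]
im=np.hstack([cv2.resize(x,None,fx=4.4,fy=4.4,interpolation=cv2.INTER_CUBIC) for x in(a,b)])
im=cv2.convertScaleAbs(im,alpha=1.3,beta=25)
cv2.imwrite("pics/crop0.png",im[:,:,::-1])
for c,(r0,r1,c0,c1) in dict(top=(150,210,325,390),side=(190,245,330,380)).items():
    g=D[c]["image"].min(2);m=np.zeros_like(g);m[r0:r1,c0:c1]=(g[r0:r1,c0:c1]>150)
    m=cv2.morphologyEx(m,cv2.MORPH_OPEN,np.ones((3,3)))
    k=max(cv2.findContours(m,0,1)[0],key=cv2.contourArea)
    print(c,cv2.contourArea(k),cv2.minAreaRect(k),cv2.approxPolyDP(cv2.convexHull(k),4,True).reshape(-1,2).tolist())
```

```text
top 1198.0 ((358.7499694824219, 178.75), (41.74205780029297, 33.203914642333984), 18.434947967529297) [[343, 163], [352, 159], [376, 167], [381, 175], [376, 193], [364, 198], [340, 190], [336, 181]]
side 1314.0 ((352.0, 210.5), (41.0, 44.0), 90.0) [[369, 190], [371, 226], [352, 231], [330, 222], [330, 190]]
```

View pics/crop0.png

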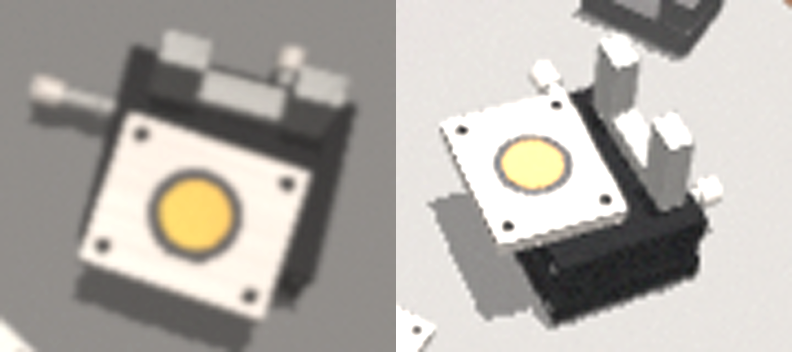

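The crop confirms it: the plate on the stage (crop left centre (195,215)) overhangs the front, with the posts behind it at (185,50) and (325,85).

```bash
cat > fit.py <<'E'
from h import *
D=pickle.load(open("cams.pkl","rb"))
def conv(c,uv):
    o=np.array([315,130] if c=="top" else [325,178]);u=np.array(uv,float)
    if c=="side":u=u-[396,0]
    return o+(u+.5)/4.4-.5
def T(p,P):
    c,s=np.cos(p[2]),np.sin(p[2]);P=np.array(P,float)
    return np.c_[p[0]+c*P[:,0]-s*P[:,1],p[1]+s*P[:,0]+c*P[:,1],P[:,2]]
def fit(obs,x0):
    def f(p): return np.concatenate([(proj(D[c],T(p,P))-conv(c,uv)).ravel() for c,P,uv in obs])
    r=least_squares(f,x0,loss="soft_l1");print(r.x.round(4),r.fun.reshape(-1,2).round(1).tolist());return r.x
h=.086
pc=[[.05,.06,h],[.05,-.06,h],[-.05,-.06,h],[-.05,.06,h]]
pl=fit([("top",pc,[(125,112),(312,172),(265,320),(80,258)]),("side",pc,[(561,92),(627,212),(503,244),(441,123)])],[.64,-.05,-.26])
A=[[.035,.057,.142],[.055,.057,.142],[.055,.027,.142],[.035,.027,.142]]
B=[[.035,-.027,.142],[.055,-.027,.142],[.055,-.057,.142],[.035,-.057,.142]]
st=fit([("top",A,[(160,60),(167,30),(212,40),(207,68)]),("top",B,[(297,95),(303,66),(349,75),(343,103)]),
 ("side",A,[(597,45),(620,35),(638,52),(612,63)]),("side",B,[(650,122),(672,112),(692,130),(668,143)]),
 ("top",[[.065,.075,.07],[.065,-.075,.07]],[(135,47),(353,105)]),("side",[[.065,-.075,.07]],[(707,222)])],[.66,-.07,-.26])
c,s=np.cos(st[2]),np.sin(st[2]);d=pl[:2]-st[:2]
print("plate in stage",c*d[0]+s*d[1],-s*d[0]+c*d[1],pl[2]-st[2])
E
python3 fit.py
```

```text
[ 0.6366 -0.051  -0.3459] [[0.8, 0.7], [-0.2, 0.2], [0.1, 0.6], [0.0, 1.1], [1.0, -1.3], [0.9, -2.0], [-0.1, -0.7], [0.2, -0.5]]
[ 0.6704 -0.0694 -0.294 ] [[-0.6, 0.4], [-0.4, 0.3], [0.4, 0.9], [-0.3, 1.5], [-0.9, 0.6], [-0.5, 0.2], [0.1, 1.0], [-0.3, 1.7], [0.4, -2.1], [0.7, -1.6], [0.9, 0.8], [1.2, 0.1], [0.5, -1.5], [1.1, -1.2], [1.1, 1.4], [0.9, 0.4], [-1.0, -0.2], [1.0, 0.2], [0.7, -1.9]]
plate in stage -0.03767188493072832 0.007818787829824007 -0.051826214922300606
```

```bash
cat > plan.py <<'E'
from h import *
from scipy.spatial.transform import Rotation as Ro
def rot(psi,pitch):  # heading, pitch below horizontal; tool y = upper finger side
    u=np.array([np.cos(psi),np.sin(psi),0]);k=np.array([0,0,1.])
    z=np.cos(pitch)*u-np.sin(pitch)*k;y=np.sin(pitch)*u+np.cos(pitch)*k
    return Ro.from_matrix(np.c_[np.cross(y,z),y,z])
def rows(wps,start=None,dec=2):
    """wps: list of (pos,Rotation,nrows), linear/rotvec interpolation between; prints rows"""
    s=read_state();p=np.array(s["tool_pos"]);R=Ro.from_rotvec(s["tcp_rot"])
    if start: p,R=start
    t=[];r=[]
    for P,Q,n in wps:
        P=np.array(P);p0,R0=p,R;dv=(R0.inv()*Q).as_rotvec()
        for i in range(1,n+1):
            tp=p0+(P-p0)*i/n;tR=R0*Ro.from_rotvec(dv*i/n)
            a=np.round(R.inv().apply(tp-p)/.05,dec);b=np.round((R.inv()*tR).as_rotvec()/np.radians(6),dec)
            t.append(a.tolist());r.append(b.tolist())
            p=p+R.apply(a*.05);R=R*Ro.from_rotvec(b*np.radians(6))   # track rounding
    m=max(np.abs(t).max(),np.abs(r).max());print("n",len(t),"max",m,"end",p.round(4))
    for i in range(0,len(t),12): print("travel",t[i:i+12],"\nrotation",r[i:i+12])
    return p,R
E
python3 - <<'E'
from plan import *
import numpy as np
a=np.radians
w=[]
# go round on an arc
for f in np.linspace(1.326,-.02,9)[1:]:
    r=.672+(.5-.672)*(1.326-f)/1.346
    w.append(([r*np.cos(f),r*np.sin(f),.193+.1*min(1,(1.326-f)/.5)],rot(f,a(90)),2))
w.append(([.54,-.02,.25],rot(-.346,a(45)),10))
w.append(([.569,-.0266,.14],rot(-.346,a(45)),4))
rows(w,dec=1)
E
```

```text
n 30 max 1.1 end [ 0.5697 -0.0249  0.1433]
travel [[-1.1, -0.3, -0.3], [-1.1, -0.3, -0.4], [-1.1, -0.3, -0.3], [-1.0, -0.2, -0.3], [-1.0, -0.3, -0.3], [-1.1, -0.2, -0.4], [-1.0, -0.3, 0.0], [-1.0, -0.2, 0.0], [-0.9, -0.3, 0.0], [-1.0, -0.3, 0.0], [-0.9, -0.3, 0.0], [-0.9, -0.2, 0.0]] 
rotation [[-0.0, -0.0, 0.8], [-0.0, -0.0, 0.8], [-0.0, 0.0, 0.8], [-0.0, 0.0, 0.8], [-0.0, 0.0, 0.8], [-0.0, 0.0, 0.8], [-0.0, 0.0, 0.8], [-0.0, 0.0, 0.8], [-0.0, 0.0, 0.8], [-0.0, 0.0, 0.8], [-0.0, 0.0, 0.8], [-0.0, 0.0, 0.8]]
travel [[-0.9, -0.3, 0.0], [-0.9, -0.2, 0.0], [-0.8, -0.3, 0.0], [-0.9, -0.2, 0.0], [-0.0, 0.1, 0.1], [-0.0, 0.1, 0.1], [-0.0, 0.0, 0.1], [-0.0, 0.1, 0.1], [-0.0, 0.0, 0.1], [-0.0, 0.1, 0.1], [-0.0, 0.0, 0.1], [-0.0, 0.1, 0.1]] 
rotation [[-0.0, 0.0, 0.8], [-0.0, 0.0, 0.8], [-0.0, 0.0, 0.8], [-0.0, 0.0, 0.9], [-0.7, -0.1, 0.3], [-0.8, -0.1, 0.3], [-0.7, -0.2, 0.3], [-0.8, -0.1, 0.3], [-0.7, -0.1, 0.3], [-0.8, -0.1, 0.2], [-0.7, -0.1, 0.3], [-0.7, -0.2, 0.3]]
travel [[-0.0, -0.0, 0.2], [-0.0, -0.0, 0.1], [0.0, -0.3, 0.5], [0.0, -0.3, 0.5], [0.0, -0.3, 0.5], [0.1, -0.2, 0.4]] 
rotation [[-0.8, -0.1, 0.3], [-0.7, -0.1, 0.3], [-0.0, -0.0, 0.0], [-0.0, -0.0, 0.0], [-0.0, -0.0, 0.0], [-0.0, -0.0, 0.0]]
```

>>> apply_moves:
  fingers: [1,1,1,1,1,1,1,1,1,1,1,1]
  travel:
    - [-1.0,-0.3,-0.3]
    - [-1.0,-0.3,-0.4]
    - [-1.0,-0.3,-0.3]
    - [-1.0,-0.2,-0.3]
    - [-1.0,-0.3,-0.3]
    - [-1.0,-0.2,-0.4]
    - [-1.0,-0.3,0]
    - [-1.0,-0.2,0]
    - [-0.9,-0.3,0]
    - [-1.0,-0.3,0]
    - [-0.9,-0.3,0]
    - [-0.9,-0.2,0]
  rotation:
    - [0,0,0.8]
    - [0,0,0.8]
    - [0,0,0.8]
    - [0,0,0.8]
    - [0,0,0.8]
    - [0,0,0.8]
    - [0,0,0.8]
    - [0,0,0.8]
    - [0,0,0.8]
    - [0,0,0.8]
    - [0,0,0.8]
    - [0,0,0.8]

```text
time: 2.8
tool_pos: [0.4748, 0.1965, 0.2851]
tcp_rot: [1.843, 2.544, 0.001]
wrist_force: [0.3, 0.4, 0.1]
width: 0.999
grip_force: 0.0
```

>>> apply_moves:
  fingers: [1,1,1,1,1,1,1,1,1,1,1,1]
  travel:
    - [-0.9,-0.3,0]
    - [-0.9,-0.2,0]
    - [-0.8,-0.3,0]
    - [-0.9,-0.2,0]
    - [0,0.1,0.1]
    - [0,0.1,0.1]
    - [0,0,0.1]
    - [0,0.1,0.1]
    - [0,0,0.1]
    - [0,0.1,0.1]
    - [0,0,0.1]
    - [0,0.1,0.1]
  rotation:
    - [0,0,0.8]
    - [0,0,0.8]
    - [0,0,0.8]
    - [0,0,0.9]
    - [-0.7,-0.1,0.3]
    - [-0.8,-0.1,0.3]
    - [-0.7,-0.2,0.3]
    - [-0.8,-0.1,0.3]
    - [-0.7,-0.1,0.3]
    - [-0.8,-0.1,0.2]
    - [-0.7,-0.1,0.3]
    - [-0.7,-0.2,0.3]

```text
time: 4.0
tool_pos: [0.4932, 0.0117, 0.253]
tcp_rot: [2.063, 1.557, 0.477]
wrist_force: [-0.3, 0.1, 0.1]
width: 1.002
grip_force: 0.0
```

Run:
```python
from plan import *
s=read_state();print(s["time"],s["q"].round(3),s["tool_pos"],Ro.from_rotvec(s["tcp_rot"]).as_matrix().round(3).tolist())
a=np.radians
rows([([.54,-.02,.23],rot(-.346,a(45)),5),([.569,-.0266,.14],rot(-.346,a(45)),4)])
```

```text
4.0 [ 0.204 -0.539  2.332 -0.408  0.831  0.679] [0.49319935 0.01169954 0.2530428 ] [[0.282, 0.781, 0.558], [0.959, -0.215, -0.184], [-0.024, 0.587, -0.809]]
n 9 max 0.43 end [ 0.5688 -0.0267  0.1399]
travel [[-0.07, 0.12, 0.2], [-0.06, 0.11, 0.21], [-0.06, 0.11, 0.21], [-0.06, 0.1, 0.21], [-0.06, 0.1, 0.22], [0.02, -0.21, 0.42], [0.02, -0.22, 0.42], [0.01, -0.21, 0.43], [0.02, -0.22, 0.42]] 
rotation [[-0.3, -0.04, 0.12], [-0.3, -0.04, 0.12], [-0.3, -0.04, 0.11], [-0.3, -0.04, 0.12], [-0.3, -0.04, 0.12], [-0.0, 0.0, -0.0], [-0.0, 0.0, -0.0], [-0.0, 0.0, -0.0], [-0.0, 0.0, -0.0]]
```

>>> apply_moves:
  fingers: [1,1,1,1,1,1,1,1,1,1]
  travel:
    - [-0.07,0.12,0.2]
    - [-0.06,0.11,0.21]
    - [-0.06,0.11,0.21]
    - [-0.06,0.1,0.21]
    - [-0.06,0.1,0.22]
    - [0.02,-0.21,0.42]
    - [0.02,-0.22,0.42]
    - [0.01,-0.21,0.43]
    - [0.02,-0.22,0.42]
    - [0,0,0]
  rotation:
    - [-0.3,-0.04,0.12]
    - [-0.3,-0.04,0.12]
    - [-0.3,-0.04,0.11]
    - [-0.3,-0.04,0.12]
    - [-0.3,-0.04,0.12]
    - [0,0,0]
    - [0,0,0]
    - [0,0,0]
    - [0,0,0]
    - [0,0,0]

```text
time: 5.0
tool_pos: [0.5667, -0.0269, 0.1353]
tcp_rot: [1.998, 1.408, 0.57]
wrist_force: [0.2, -0.1, -0.2]
width: 1.002
grip_force: 0.0
```

Run:
```python
from plan import *
s=read_state();print(s["time"],s["q"].round(3),s["tool_pos"],Ro.from_rotvec(s["tcp_rot"]).as_matrix().round(3).tolist())
a=np.radians
D=snap()
x=D["top"]["image"][130:230,310:410];y=D["side"]["image"][160:260,315:415]
im=np.hstack([cv2.resize(v,None,fx=4,fy=4,interpolation=cv2.INTER_CUBIC) for v in(x,y)])
cv2.imwrite("pics/p1.png",cv2.convertScaleAbs(im,alpha=1.3,beta=25)[:,:,::-1])
rows([([.6357,-.0506,.0696],rot(-.346,a(45)),8)])
```

```text
5.0 [ 0.129 -0.274  2.473 -0.99   0.397  1.301] [ 0.5667148  -0.02689645  0.13534147] [[0.338, 0.673, 0.658], [0.941, -0.238, -0.24], [-0.005, 0.7, -0.714]]
n 8 max 0.25 end [ 0.6356 -0.0506  0.0699]
travel [[0.0, 0.0, 0.25], [0.0, 0.01, 0.25], [0.0, 0.0, 0.25], [0.0, 0.0, 0.25], [0.0, 0.01, 0.25], [0.0, 0.0, 0.25], [0.0, 0.0, 0.25], [0.0, 0.01, 0.24]] 
rotation [[-0.01, 0.0, 0.0], [-0.0, 0.0, 0.01], [-0.01, 0.0, -0.0], [-0.0, 0.0, 0.0], [-0.01, 0.0, 0.01], [-0.0, 0.01, -0.0], [-0.01, -0.0, 0.0], [-0.0, -0.0, 0.01]]
```

View pics/p1.png

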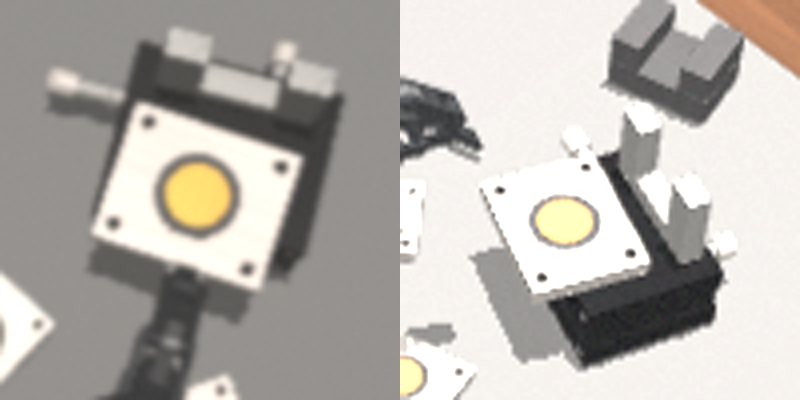

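The top view shows the gripper lined up with the middle of the plate's front edge (crop (185,280)). Joint 4 and joint 3 are near their limits, so I'll fit the arm's kinematics from the readings and check which tilts are reachable.

```bash
cat > kin.py <<'E'
from plan import *
lo=np.array([-2.63,-.94,.31,-1.31,0,-2.55]);hi=np.array([2.63,2.18,2.57,4.45,2.66,2.55])
obs=[([1.28911684,.263927375,1.60403990,0,1.27369533,-.0369069735],[.16357149,.65485319,.19313967],[-.383530964,-3.11807228,.0001059])]
s=[([.204,-.539,2.332,-.408,.831,.679],[.49319935,.01169954,.2530428],None),([.129,-.274,2.473,-.99,.397,1.301],[.5667148,-.02689645,.13534147],None)]
def fk(q,k):
    a0,h,L2,a2,L3,L,b=k
    R=Ro.from_euler("z",q[0]);p=R.apply([a0,b,h])
    R=R*Ro.from_euler("y",q[1]);p=p+R.apply([0,0,L2])
    R=R*Ro.from_euler("y",q[2]);p=p+R.apply([a2,0,L3])
    R=R*Ro.from_euler("z",q[3])*Ro.from_euler("y",q[4]);p=p+R.apply([0,0,L])
    return p,R*Ro.from_euler("z",q[5])
def res(k): return np.concatenate([fk(q,k)[0]-p for q,p,_ in obs+s])
r=least_squares(lambda k:np.r_[res(k)*1e3,(k-[0,.3,.4,0,.4,.25,.025])*.3],[0,.3,.4,0,.4,.25,.025]);K=r.x
# constant tool offset in the rotation
q0,_,v=obs[0];OFF=fk(q0,K)[1].inv()*Ro.from_rotvec(v)
def ik(p,R,seeds=(obs[0][0],s[0][0],s[1][0],[0,-.2,2.4,1.5,.6,-1.5],[0,-.2,2.4,2.8,.6,-2.4])):
    best=None
    for q in seeds:
        f=lambda q:np.r_[(fk(q,K)[0]-p)*20,((fk(q,K)[1]*OFF).inv()*R).as_rotvec()*3]
        g=least_squares(f,np.clip(q,lo+.01,hi-.01),bounds=(lo,hi))
        if best is None or g.cost<best.cost: best=g
    return best.x,np.sqrt(2*best.cost)
if __name__=="__main__":
    print(K.round(4),(res(K)*1e3).round(2),OFF.as_rotvec())
    q,_,_=s[1]; print((fk(q,K)[1]*OFF).as_matrix().round(3).tolist())
    C=np.array([.6366,-.051]);ps=-.346;u=np.array([np.cos(ps),np.sin(ps),0]);F=np.r_[C,.07]-.05*u
    for pit in (0,15,30,45,55):
      for g in (0,15,30,45):   # in-plane turn to the left
        R=rot(ps,np.radians(pit))*Ro.from_euler("y",np.radians(g))
        M=R.as_matrix();p=F+.03*M[:,2]+.03*M[:,1]
        q,e=ik(p,R);print(pit,g,M[:,2].round(2),"err",round(e,3),q.round(2))
E
python3 kin.py
```

```text
[-0.0014  0.2525  0.512   0.0012  0.5675  0.3861  0.025 ] [-0.05 -0.    0.15 -0.03  0.25 -0.12  0.04 -0.29 -0.03] [-8.39807598e-06  7.78100106e-06  1.57079948e+00]
[[0.339, 0.673, 0.658], [0.941, -0.239, -0.241], [-0.005, 0.701, -0.714]]
0 0 [ 0.94 -0.34  0.  ] err 1.94 [-0.31 -0.02  2.57  2.53  0.55 -2.55]
0 15 [ 1.   -0.08  0.  ] err 1.54 [-0.52  0.14  2.57  2.22  0.94 -2.55]
0 30 [0.98 0.18 0.  ] err 1.234 [-0.59  0.19  2.56  2.08  1.05 -2.55]
0 45 [0.91 0.43 0.  ] err 1.046 [-0.7   0.34  2.43  1.78  1.23 -2.55]
15 0 [ 0.91 -0.33 -0.26] err 1.333 [-0.26 -0.05  2.57  2.6   0.44 -2.55]
15 15 [ 0.97 -0.07 -0.25] err 0.912 [-0.37  0.05  2.57  2.39  0.68 -2.55]
15 30 [ 0.96  0.19 -0.22] err 0.544 [-0.53  0.18  2.57  2.17  0.97 -2.55]
15 45 [ 0.88  0.43 -0.18] err 0.336 [-0.67  0.35  2.46  1.86  1.2  -2.55]
30 0 [ 0.81 -0.29 -0.5 ] err 0.859 [ 0.05 -0.06  2.4  -1.31  0.28  1.59]
30 15 [ 0.87 -0.04 -0.48] err 0.305 [-0.27 -0.    2.57  2.55  0.49 -2.55]
30 30 [ 0.88  0.22 -0.43] err 0.0 [-0.46  0.13  2.56  2.21  0.81 -2.46]
30 45 [ 0.82  0.46 -0.35] err 0.0 [-0.64  0.29  2.44  1.81  1.07 -2.33]
45 0 [ 0.67 -0.24 -0.71] err 0.141 [ 0.04 -0.01  2.38 -1.31  0.27  1.59]
45 15 [ 0.73  0.01 -0.68] err 0.0 [-0.2  -0.03  2.46  2.1   0.18 -2.  ]
45 30 [ 0.75  0.26 -0.61] err 0.0 [-0.44  0.06  2.44  1.72  0.6  -1.83]
45 45 [ 0.71  0.5  -0.5 ] err 0.0 [-0.61  0.23  2.35  1.56  0.95 -1.87]
55 0 [ 0.54 -0.19 -0.82] err 0.0 [ 0.    0.01  2.3  -0.69  0.31  0.96]
55 15 [ 0.61  0.06 -0.79] err 0.0 [-0.22 -0.01  2.35  0.85  0.25 -0.73]
55 30 [ 0.64  0.3  -0.71] err 0.0 [-0.43  0.07  2.34  1.32  0.59 -1.36]
55 45 [ 0.62  0.53 -0.58] err 0.0 [-0.59  0.23  2.27  1.37  0.93 -1.56]
```

```bash
cat > sim.py <<'E'
from kin import *
def check(wps,q0,p,R):
    q=np.array(q0);mx=0
    for P,Q,n in wps:
        P=np.array(P);dv=(R.inv()*Q).as_rotvec();p0,R0=p,R
        for i in range(1,n+1):
            a,e=ik(p0+(P-p0)*i/n,R0*Ro.from_rotvec(dv*i/n),seeds=(q,))
            mx=max(mx,np.abs(a-q).max());q=a
            if e>.01: print("ERR",i,n,e,q.round(2))
        p,R=P,Q;print(P.round(3),q.round(2),"maxstep",round(mx,2),"e",round(e,4));mx=0
    return q
E
cat > p2.py <<'E'
from sim import *
a=np.radians;ps=-.346;s=read_state();p=s["tool_pos"];R=Ro.from_rotvec(s["tcp_rot"])
T=lambda psi,t,g:rot(psi,a(t))*Ro.from_euler("y",a(g))
Rg=T(ps,45,30);tgt=np.array([.635,-.0504,.0697]);d=Rg.as_matrix()[:,2]
W=[([.53,-.02,.24],T(ps,65,0),5),([.55,-.07,.24],T(ps,62,30),6),(tgt-.11*d+[0,0,.03],Rg,5)]
A=[(tgt-.11*d,Rg,1),(tgt,Rg,8)]
st=-.294;us=np.array([np.cos(st),np.sin(st),0])
L=[(tgt+.029*us+[0,0,.071],Rg,6),(np.array([.6704,-.0694,0])+.027*us+[0,0,.14],T(st,90,30),9)]
E
python3 - <<'E'
from p2 import *
check(W+A+L,s["q"],p,R)
rows(W)
E
```

```text
[ 0.53 -0.02  0.24] [ 0.03 -0.34  2.17 -0.2   0.91  0.46] maxstep 0.32 e 0.0
[ 0.55 -0.07  0.24] [-0.6  -0.27  2.22  0.76  1.01 -0.75] maxstep 0.23 e 0.0
[ 0.553 -0.079  0.167] [-0.68 -0.26  2.48  1.23  0.79 -1.42] maxstep 0.17 e 0.0
[ 0.553 -0.079  0.137] [-0.68 -0.19  2.5   1.32  0.77 -1.54] maxstep 0.12 e 0.0
[ 0.635 -0.05   0.07 ] [-0.48  0.08  2.42  1.69  0.62 -1.83] maxstep 0.05 e 0.0
[ 0.663 -0.059  0.141] [-0.47 -0.01  2.33  1.44  0.61 -1.51] maxstep 0.06 e 0.0
[ 0.696 -0.077  0.14 ] [-0.42  0.37  1.66  0.55  1.23 -0.35] maxstep 0.23 e 0.0
n 16 max 0.84 end [ 0.553  -0.0792  0.1674]
travel [[-0.03, 0.17, -0.39], [-0.03, 0.15, -0.41], [-0.03, 0.12, -0.41], [-0.03, 0.09, -0.43], [-0.02, 0.06, -0.42], [-0.13, 0.11, 0.05], [-0.14, 0.1, 0.04], [-0.15, 0.11, 0.03], [-0.14, 0.11, 0.01], [-0.14, 0.1, 0.01], [-0.15, 0.11, -0.01], [-0.16, -0.12, 0.22]] 
rotation [[0.66, 0.0, 0.0], [0.66, 0.01, 0.01], [0.65, -0.0, 0.01], [0.66, -0.0, 0.0], [0.66, 0.0, 0.01], [-0.08, 0.83, -0.02], [-0.08, 0.84, -0.03], [-0.08, 0.83, -0.02], [-0.09, 0.83, -0.02], [-0.08, 0.84, -0.02], [-0.08, 0.83, -0.03], [-0.49, 0.0, -0.28]]
travel [[-0.16, -0.13, 0.21], [-0.15, -0.15, 0.2], [-0.15, -0.16, 0.2], [-0.14, -0.17, 0.18]] 
rotation [[-0.49, 0.0, -0.28], [-0.49, 0.0, -0.29], [-0.49, 0.0, -0.28], [-0.49, 0.0, -0.28]]
```

>>> apply_moves:
  fingers: [1,1,1,1,1,1,1,1,1,1,1,1]
  travel:
    - [-0.03,0.17,-0.39]
    - [-0.03,0.15,-0.41]
    - [-0.03,0.12,-0.41]
    - [-0.03,0.09,-0.43]
    - [-0.02,0.06,-0.42]
    - [-0.13,0.11,0.05]
    - [-0.14,0.1,0.04]
    - [-0.15,0.11,0.03]
    - [-0.14,0.11,0.01]
    - [-0.14,0.1,0.01]
    - [-0.15,0.11,-0.01]
    - [0,0,0]
  rotation:
    - [0.66,0,0]
    - [0.66,0,0]
    - [0.66,0,0]
    - [0.66,0,0]
    - [0.66,0,0]
    - [-0.08,0.83,0]
    - [-0.08,0.84,0]
    - [-0.08,0.83,0]
    - [-0.08,0.83,0]
    - [-0.08,0.84,0]
    - [-0.08,0.83,0]
    - [0,0,0]

```text
time: 6.3
tool_pos: [0.5506, -0.0739, 0.2333]
tcp_rot: [2.218, 1.759, 1.023]
wrist_force: [0.2, -0.5, 0.5]
width: 0.999
grip_force: 0.0
```

Run:
```python
from p2 import *
print(s["time"],s["q"].round(2),p)
W=[W[-1],A[0]]
W[0]=(W[0][0],W[0][1],7);W[1]=(W[1][0],W[1][1],2)
check(W,s["q"],p,R)
rows(W)
```

```text
6.3 [-0.59 -0.29  2.25  0.77  0.95 -0.75] [ 0.55059    -0.07386998  0.23334154]
[ 0.553 -0.079  0.167] [-0.68 -0.26  2.48  1.23  0.79 -1.42] maxstep 0.12 e 0.0
[ 0.553 -0.079  0.137] [-0.68 -0.19  2.5   1.32  0.77 -1.54] maxstep 0.06 e 0.0
n 9 max 0.32 end [ 0.553 -0.079  0.137]
travel [[-0.09, -0.08, 0.14], [-0.1, -0.09, 0.14], [-0.09, -0.1, 0.14], [-0.09, -0.1, 0.13], [-0.08, -0.11, 0.13], [-0.09, -0.11, 0.13], [-0.08, -0.12, 0.12], [-0.11, -0.21, 0.18], [-0.1, -0.22, 0.19]] 
rotation [[-0.31, 0.04, -0.2], [-0.31, 0.04, -0.2], [-0.31, 0.04, -0.2], [-0.31, 0.04, -0.2], [-0.31, 0.04, -0.2], [-0.32, 0.04, -0.21], [-0.31, 0.04, -0.2], [0.0, 0.0, 0.0], [0.0, 0.0, 0.0]]
```

>>> apply_moves:
  fingers: [1,1,1,1,1,1,1,1,1,1]
  travel:
    - [-0.09,-0.08,0.14]
    - [-0.1,-0.09,0.14]
    - [-0.09,-0.1,0.14]
    - [-0.09,-0.1,0.13]
    - [-0.08,-0.11,0.13]
    - [-0.09,-0.11,0.13]
    - [-0.08,-0.12,0.12]
    - [-0.11,-0.21,0.18]
    - [-0.1,-0.22,0.19]
    - [0,0,0]
  rotation:
    - [-0.31,0.04,-0.2]
    - [-0.31,0.04,-0.2]
    - [-0.31,0.04,-0.2]
    - [-0.31,0.04,-0.2]
    - [-0.31,0.04,-0.2]
    - [-0.32,0.04,-0.21]
    - [-0.31,0.04,-0.2]
    - [0,0,0]
    - [0,0,0]
    - [0,0,0]

```text
time: 7.3
tool_pos: [0.5516, -0.0738, 0.1348]
tcp_rot: [1.918, 1.702, 1.162]
wrist_force: [-0.2, 0.6, 0.2]
width: 0.997
grip_force: 0.0
```

Run:
```python
from p2 import *
print(s["time"],s["q"].round(2),p)
rows([(tgt,Rg,9)])
```

```text
7.3 [-0.67 -0.2   2.5   1.31  0.76 -1.54] [ 0.55163044 -0.07378526  0.13484753]
n 9 max 0.24 end [ 0.6347 -0.0503  0.0697]
travel [[-0.01, 0.01, 0.24], [-0.01, 0.01, 0.24], [-0.01, 0.01, 0.24], [-0.01, 0.01, 0.24], [-0.01, 0.01, 0.24], [-0.01, 0.01, 0.24], [-0.01, 0.01, 0.24], [-0.01, 0.0, 0.24], [-0.01, 0.01, 0.24]] 
rotation [[-0.01, -0.0, 0.0], [-0.0, -0.01, 0.01], [-0.01, -0.0, -0.0], [-0.01, -0.01, 0.0], [-0.0, 0.0, 0.01], [-0.01, -0.0, -0.0], [-0.01, -0.01, 0.0], [-0.0, -0.0, 0.01], [-0.01, -0.0, -0.0]]
```

>>> apply_moves:
  fingers: [1,1,1,1,1,1,1,1,1,1]
  travel:
    - [-0.01,0.01,0.24]
    - [-0.01,0.01,0.24]
    - [-0.01,0.01,0.24]
    - [-0.01,0.01,0.24]
    - [-0.01,0.01,0.24]
    - [-0.01,0.01,0.24]
    - [-0.01,0.01,0.24]
    - [-0.01,0,0.24]
    - [-0.01,0.01,0.24]
    - [0,0,0]
  rotation:
    - [0,0,0]
    - [0,0,0]
    - [0,0,0]
    - [0,0,0]
    - [0,0,0]
    - [0,0,0]
    - [0,0,0]
    - [0,0,0]
    - [0,0,0]
    - [0,0,0]

```text
time: 8.3
tool_pos: [0.6371, -0.0511, 0.0721]
tcp_rot: [1.914, 1.701, 1.164]
wrist_force: [-0.3, -0.4, 0.7]
width: 0.997
grip_force: 0.0
```

```bash
cat > look.py <<'E'
from h import *
import sys
D=snap();pickle.dump(D,open("cams2.pkl","wb"))
x=D["top"]["image"][120:220,310:410];y=D["side"]["image"][150:250,315:415]
im=np.hstack([cv2.resize(v,None,fx=4,fy=4,interpolation=cv2.INTER_CUBIC) for v in(x,y)])
cv2.imwrite(f"pics/{sys.argv[1]}.png",cv2.convertScaleAbs(im,alpha=1.3,beta=25)[:,:,::-1])
E
python3 look.py p2
python3 - <<'E'
from p2 import *
print(s["time"],s["q"].round(2),p, (R.inv()*Rg).as_rotvec(), tgt-p)
E
```

```text
8.4 [-0.48  0.08  2.41  1.67  0.62 -1.82] [ 0.63612415 -0.05148463  0.07194366] [-0.00323821 -0.00326274  0.00427728] [-0.00112415  0.00108463 -0.00224366]
```

View pics/p2.png

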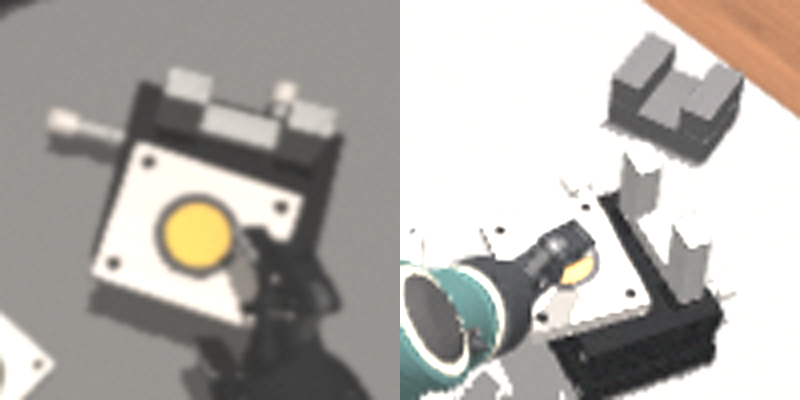

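Run:
```python
from p2 import *
D=pickle.load(open("cams2.pkl","rb"));M=R.as_matrix()
for nm,l in dict(tcp=[0,0,0],up=[0,.0425,-.013],upback=[0,.057,-.013],lo=[0,-.0425,-.013],upk=[0,.057,-.06]).items():
    P=p+M@np.array(l);print(nm,P.round(3),((proj(D["top"],P)[0]-[310,120])*4).round(),((proj(D["side"],P)[0]-[315,150])*4+[400,0]).round())
```

```text
tcp [ 0.636 -0.051  0.072] [195. 242.] [564. 269.]
up [ 0.655 -0.065  0.11 ] [220. 202.] [595. 237.]
upback [ 0.665 -0.068  0.12 ] [227. 184.] [608. 225.]
lo [ 0.598 -0.045  0.05 ] [185. 301.] [522. 304.]
upk [ 0.63  -0.081  0.149] [255. 224.] [588. 232.]
```

Run:
```python
from p2 import *
u=np.array([np.cos(ps),np.sin(ps),0]);p0=p+[0,0,.010]
W=[(p0,R,3)]+[(p0+.1*(1-np.cos(a(t)))*u+[0,0,.1*np.sin(a(t))],R,1) for t in (3,6,9,12,15,18,21)]
rows(W)
```

```text
n 10 max 0.09 end [ 0.6424 -0.0535  0.1177]
travel [[0.02, 0.05, -0.04], [0.03, 0.04, -0.04], [0.02, 0.05, -0.04], [0.04, 0.08, -0.07], [0.03, 0.08, -0.05], [0.03, 0.08, -0.06], [0.03, 0.09, -0.05], [0.03, 0.09, -0.05], [0.02, 0.09, -0.04], [0.03, 0.09, -0.04]] 
rotation [[0.0, 0.0, 0.0], [0.0, 0.0, 0.0], [0.0, 0.0, 0.0], [0.0, 0.0, 0.0], [0.0, 0.0, 0.0], [0.0, 0.0, 0.0], [0.0, 0.0, 0.0], [0.0, 0.0, 0.0], [0.0, 0.0, 0.0], [0.0, 0.0, 0.0]]
```

>>> apply_moves:
  fingers: [1,1,1,1,1,1,1,1,1,1,1]
  travel:
    - [0.02,0.05,-0.04]
    - [0.03,0.04,-0.04]
    - [0.02,0.05,-0.04]
    - [0.04,0.08,-0.07]
    - [0.03,0.08,-0.05]
    - [0.03,0.08,-0.06]
    - [0.03,0.09,-0.05]
    - [0.03,0.09,-0.05]
    - [0.02,0.09,-0.04]
    - [0.03,0.09,-0.04]
    - [0,0,0]
  rotation:
    - [0,0,0]
    - [0,0,0]
    - [0,0,0]
    - [0,0,0]
    - [0,0,0]
    - [0,0,0]
    - [0,0,0]
    - [0,0,0]
    - [0,0,0]
    - [0,0,0]
    - [0,0,0]

```text
time: 9.5
tool_pos: [0.6423, -0.0545, 0.1173]
tcp_rot: [1.916, 1.699, 1.162]
wrist_force: [0.2, -1.2, 0.0]
width: 1.006
grip_force: 0.0
```

```bash
python3 look.py p3
python3 - <<'E'
from p2 import *
print(s["time"],s["wrist_force"],p)
E
```

```text
9.6 [-0.70979679 -0.16525538  0.31295791] [ 0.64162231 -0.05424633  0.1162147 ]
```

View pics/p3.png

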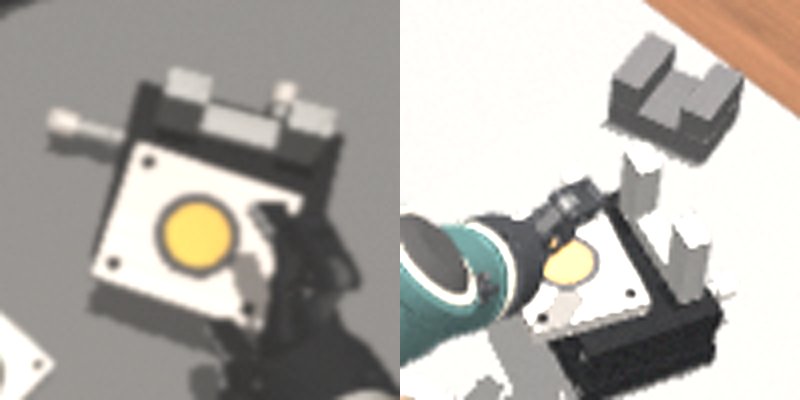

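Run:
```python
from p2 import *
D=pickle.load(open("cams2.pkl","rb"));M=R.as_matrix();print(M.round(2).tolist(),s["tcp_rot"])
for nm,l in dict(tcp=[0,0,0],up=[0,.0425,-.013],upo=[0,.057,-.013],upL=[.011,.05,-.013],upR=[-.011,.05,-.013],lo=[0,-.0425,-.013],loo=[0,-.057,-.013],flange=[0,0,-.2]).items():
    P=p+M@np.array(l);print(nm,P.round(3),((proj(D["top"],P)[0]-[310,120])*4).round(),((proj(D["side"],P)[0]-[315,150])*4+[400,0]).round())
```

```text
[[-0.04, 0.67, 0.74], [0.93, -0.24, 0.27], [0.35, 0.71, -0.61]] [1.91751353 1.69921086 1.16144828]
tcp [ 0.642 -0.054  0.116] [207. 219.] [574. 232.]
up [ 0.66  -0.068  0.154] [233. 176.] [606. 199.]
upo [ 0.67  -0.071  0.164] [240. 158.] [619. 187.]
upL [ 0.665 -0.059  0.163] [222. 166.] [604. 182.]
upR [ 0.666 -0.08   0.156] [252. 167.] [622. 204.]
lo [ 0.604 -0.048  0.094] [196. 281.] [532. 268.]
loo [ 0.594 -0.044  0.084] [190. 298.] [519. 280.]
flange [ 0.493 -0.107  0.239] [339. 419.] [480. 266.]
```

Both views show the plate still flat: the lower finger (top crop (213,328)) rose in front of its edge. The open tips are shorter than I assumed, so I'll go back and reach about 22 mm deeper.

Run:
```python
from p2 import *
W=[(p-.05*d,Rg,2),(tgt-.05*d-[0,0,.002],Rg,3),(tgt+.022*d,Rg,6)]
check(W,s["q"],p,R);rows(W)
```

```text
[ 0.604 -0.067  0.147] [-0.56 -0.13  2.42  1.36  0.68 -1.49] maxstep 0.08 e 0.0
[ 0.598 -0.064  0.098] [-0.56 -0.04  2.47  1.52  0.67 -1.7 ] maxstep 0.07 e 0.0
[ 0.651 -0.045  0.056] [-0.45  0.14  2.4   1.77  0.61 -1.89] maxstep 0.04 e 0.0
n 11 max 0.5 end [ 0.6513 -0.0446  0.0562]
travel [[0.0, -0.0, -0.5], [0.0, -0.0, -0.5], [-0.09, -0.27, 0.17], [-0.09, -0.26, 0.17], [-0.08, -0.27, 0.18], [0.0, 0.01, 0.24], [0.0, 0.0, 0.23], [0.01, 0.01, 0.24], [-0.0, 0.0, 0.23], [-0.0, 0.01, 0.24], [0.0, 0.0, 0.23]] 
rotation [[-0.02, -0.01, 0.01], [-0.02, -0.01, 0.01], [-0.0, 0.0, 0.0], [-0.0, 0.0, 0.0], [-0.0, 0.0, 0.0], [-0.0, 0.0, 0.0], [-0.0, 0.0, 0.0], [-0.0, 0.0, 0.0], [-0.0, 0.0, 0.0], [-0.0, 0.0, 0.0], [-0.0, 0.0, 0.0]]
```

>>> apply_moves:
  fingers: [1,1,1,1,1,1,1,1,1,1,1,1]
  travel:
    - [0,0,-0.5]
    - [0,0,-0.5]
    - [-0.09,-0.27,0.17]
    - [-0.09,-0.26,0.17]
    - [-0.08,-0.27,0.18]
    - [0,0.01,0.24]
    - [0,0,0.23]
    - [0.01,0.01,0.24]
    - [0,0,0.23]
    - [0,0.01,0.24]
    - [0,0,0.23]
    - [0,0,0]
  rotation:
    - [-0.02,-0.01,0.01]
    - [-0.02,-0.01,0.01]
    - [0,0,0]
    - [0,0,0]
    - [0,0,0]
    - [0,0,0]
    - [0,0,0]
    - [0,0,0]
    - [0,0,0]
    - [0,0,0]
    - [0,0,0]
    - [0,0,0]

```text
time: 10.8
tool_pos: [0.651, -0.0439, 0.0546]
tcp_rot: [1.92, 1.694, 1.162]
wrist_force: [-0.7, -0.6, 0.7]
width: 1.001
grip_force: 0.0
```

Run:
```python
from p2 import *
print(s["time"],s["wrist_force"],p)
u=np.array([np.cos(ps),np.sin(ps),0]);p0=p+[0,0,.010]
W=[(p0,R,3)]+[(p0+.1*(1-np.cos(a(t)))*u+[0,0,.1*np.sin(a(t))],R,1) for t in (3,6,9,12)]
rows(W)
```

```text
10.8 [-0.73908216 -0.63367106  0.69398281] [ 0.65101791 -0.04391336  0.05463565]
n 7 max 0.09 end [ 0.6533 -0.0448  0.0855]
travel [[0.02, 0.05, -0.04], [0.03, 0.04, -0.04], [0.02, 0.05, -0.04], [0.04, 0.08, -0.07], [0.03, 0.08, -0.05], [0.03, 0.08, -0.06], [0.03, 0.09, -0.05]] 
rotation [[0.0, 0.0, 0.0], [0.0, 0.0, 0.0], [0.0, 0.0, 0.0], [0.0, 0.0, 0.0], [0.0, 0.0, 0.0], [0.0, 0.0, 0.0], [0.0, 0.0, 0.0]]
```

>>> apply_moves:
  fingers: [1,1,1,1,1,1,1,1]
  travel:
    - [0.02,0.05,-0.04]
    - [0.03,0.04,-0.04]
    - [0.02,0.05,-0.04]
    - [0.04,0.08,-0.07]
    - [0.03,0.08,-0.05]
    - [0.03,0.08,-0.06]
    - [0.03,0.09,-0.05]
    - [0,0,0]
  rotation:
    - [0,0,0]
    - [0,0,0]
    - [0,0,0]
    - [0,0,0]
    - [0,0,0]
    - [0,0,0]
    - [0,0,0]
    - [0,0,0]

```text
time: 11.6
tool_pos: [0.654, -0.0457, 0.0881]
tcp_rot: [1.916, 1.692, 1.163]
wrist_force: [-1.1, -0.3, -2.3]
width: 1.0
grip_force: 1.0
```

```bash
python3 look.py p4
python3 - <<'E'
from p2 import *
print(s["time"],s["wrist_force"],p)
E
```

```text
11.7 [-1.28459261 -0.06783105 -2.47659404] [ 0.65353264 -0.04556501  0.08720156]
```

View pics/p4.png

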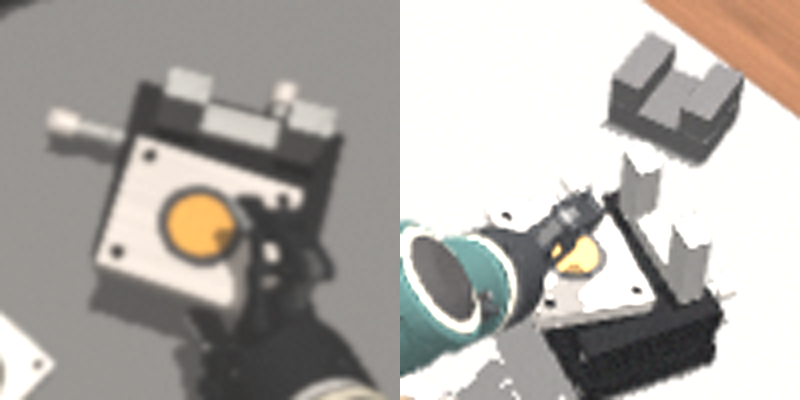

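The plate's front edge is now up (its face is darker, Fz -2.4 N). I'll continue along the arc.

Run:
```python
from p2 import *
u=np.array([np.cos(ps),np.sin(ps),0]);f=lambda t:.1*(1-np.cos(a(t)))*u+[0,0,.1*np.sin(a(t))]
W=[(p+f(t)-f(12),R,1) for t in (15,18,21,24,27,30,33,36,39,42,44)]
check(W[-1:],s["q"],p,R);rows(W)
```

```text
[ 0.678 -0.054  0.136] [-0.44  0.02  2.31  1.47  0.59 -1.53] maxstep 0.22 e 0.0
n 11 max 0.11 end [ 0.6777 -0.0543  0.1357]
travel [[0.03, 0.09, -0.05], [0.02, 0.09, -0.04], [0.02, 0.1, -0.04], [0.02, 0.09, -0.03], [0.02, 0.1, -0.03], [0.02, 0.1, -0.03], [0.01, 0.1, -0.02], [0.01, 0.11, -0.02], [0.01, 0.1, -0.01], [-0.0, 0.1, -0.01], [0.0, 0.07, 0.0]] 
rotation [[0.0, 0.0, 0.0], [-0.0, -0.0, -0.0], [-0.0, -0.0, -0.0], [-0.0, -0.0, -0.0], [-0.0, -0.0, -0.0], [-0.0, -0.0, -0.0], [-0.0, -0.0, -0.0], [-0.0, -0.0, -0.0], [-0.0, -0.0, -0.0], [-0.0, -0.0, -0.0], [-0.0, -0.0, -0.0]]
```

>>> apply_moves:
  fingers: [1,1,1,1,1,1,1,1,1,1,1,1]
  travel:
    - [0.03,0.09,-0.05]
    - [0.02,0.09,-0.04]
    - [0.02,0.1,-0.04]
    - [0.02,0.09,-0.03]
    - [0.02,0.1,-0.03]
    - [0.02,0.1,-0.03]
    - [0.01,0.1,-0.02]
    - [0.01,0.11,-0.02]
    - [0.01,0.1,-0.01]
    - [0,0.1,-0.01]
    - [0,0.07,0]
    - [0,0,0]
  rotation:
    - [0,0,0]
    - [0,0,0]
    - [0,0,0]
    - [0,0,0]
    - [0,0,0]
    - [0,0,0]
    - [0,0,0]
    - [0,0,0]
    - [0,0,0]
    - [0,0,0]
    - [0,0,0]
    - [0,0,0]

```text
time: 12.9
tool_pos: [0.6783, -0.0544, 0.1364]
tcp_rot: [1.917, 1.692, 1.163]
wrist_force: [-1.5, 0.5, 0.6]
width: 1.0
grip_force: 0.7
```

```bash
python3 look.py p5
python3 - <<'E'
from p2 import *
print(s["time"],s["wrist_force"],s["torque"],p)
E
```

```text
13.0 [-1.10321708  1.35108623 -1.06316471] [-0.10218161  0.54712686  0.12667496] [ 0.67757983 -0.05412709  0.13542116]
```

View pics/p5.png

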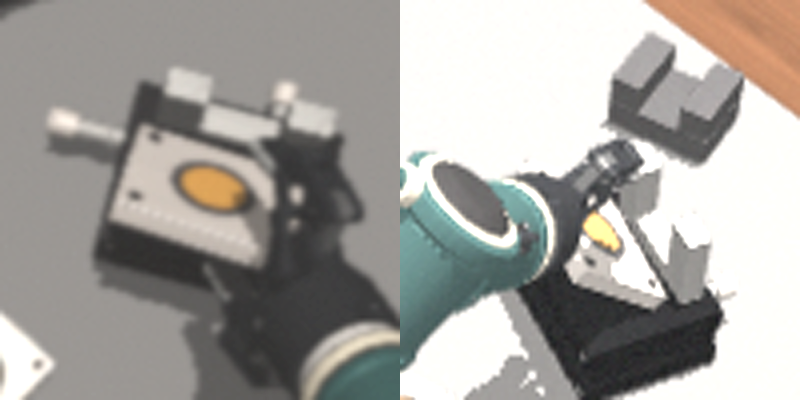

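The plate is tilted about 45° on the lower finger (top crop (190,195)), with its lower edge still in front of the posts. I'll close the fingers while shifting the tool so the lower finger stays put.

>>> apply_moves:
  fingers: [0.9,0.8,0.7,0.6,0.5,0.4,0.3,0.24,0.24]
  newtons: 30
  travel:
    - [0,-0.08,-0.03]
    - [0,-0.08,-0.03]
    - [0,-0.08,-0.03]
    - [0,-0.08,-0.03]
    - [0,-0.08,-0.03]
    - [0,-0.08,-0.03]
    - [0,-0.08,-0.03]
    - [0,-0.05,0]
    - [0,0,0]
  rotation:
    - [0,0,0]
    - [0,0,0]
    - [0,0,0]
    - [0,0,0]
    - [0,0,0]
    - [0,0,0]
    - [0,0,0]
    - [0,0,0]
    - [0,0,0]

```text
time: 13.9
tool_pos: [0.6489, -0.0496, 0.1198]
tcp_rot: [1.919, 1.693, 1.162]
wrist_force: [-2.5, -0.7, 0.0]
width: 0.238
grip_force: 0.7
```

>>> apply_moves:
  fingers: [0.2,0.15,0.1,0.1]
  newtons: 30
  travel:
    - [0,-0.02,0]
    - [0,-0.02,0]
    - [0,0,0]
    - [0,0,0]
  rotation:
    - [0,0,0]
    - [0,0,0]
    - [0,0,0]
    - [0,0,0]

```text
time: 14.3
tool_pos: [0.6483, -0.0493, 0.1192]
tcp_rot: [1.918, 1.692, 1.163]
wrist_force: [-1.8, 0.9, 0.7]
width: 0.165
grip_force: 29.2
```

```bash
python3 look.py p6
python3 - <<'E'
from p2 import *
print(s["time"],s["wrist_force"],s["torque"],p,s["width"],s["grip_force"])
E
```

```text
14.4 [-2.15369824  0.44662629  0.2120004 ] [-0.14695475  0.46007168  0.05598739] [ 0.64834814 -0.04930105  0.11918854] 0.1658089585537195 29.273925478337333
```

View pics/p6.png

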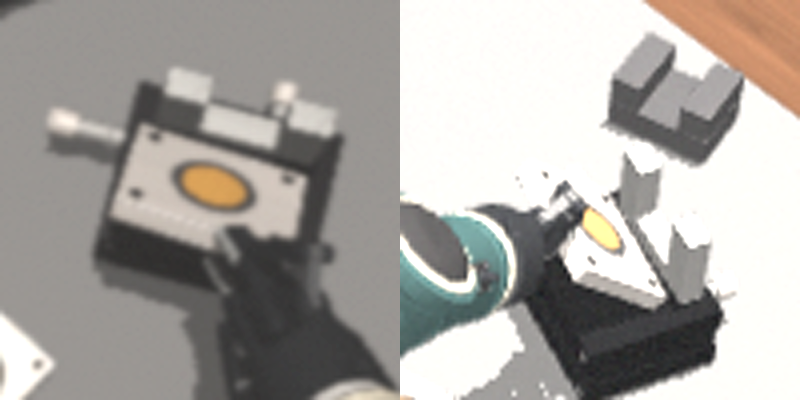

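```bash
cat > pf.py <<'E'
from p2 import *
D=pickle.load(open("cams2.pkl","rb"))
M=R.as_matrix()
# plate frame in tool: plate -z..: normal=y_t ; plate x (towards lower edge) ~ z_t turned by g about y_t
def pts(k,P):
    s_,t_,g=k[:3];h=k[3] if len(k)>3 else 0
    Rp=R*Ro.from_euler("y",g)   # columns: x->right? , y normal, z -> plate +x
    c=p+R.apply([s_,h,t_]);L=np.array(P,float)  # P in plate coords (x,y,zmid)
    B=Rp.as_matrix();return c+L[:,[0]]*B[:,2]+L[:,[1]]*B[:,0]+L[:,[2]]*B[:,1]
h=.008
TP=[([.05,.06,h],(140,122)),([.05,-.06,h],(308,180)),([-.05,.06,h],(116,193)),([-.05,.06,-h],(108,215)),([0,0,h],(212,186))]
SP=[([0,0,h],(603,228)),([.05,-.06,h],(668,298))]
P=[a_ for a_,_ in TP+SP]
uv=np.r_[[(310+x/4,120+y/4) for _,(x,y) in TP],[(315+(x-400)/4,150+y/4) for _,(x,y) in SP]]
def f(k):
    X=pts(k,P);return (np.r_[proj(D["top"],X[:5]),proj(D["side"],X[5:])]-uv).ravel()
r=least_squares(f,[0,.03,-.5],loss="soft_l1",f_scale=1.);k=r.x
print(k,np.degrees(k[2]),r.fun.reshape(-1,2).round(1).tolist())
E=pts(k,[[.05,.06,-h],[.05,-.06,-h],[.05,0,-h],[.05,0,h],[0,0,0]])
st3=np.array([.6704,-.0694,-.294]);us=np.array([np.cos(st3[2]),np.sin(st3[2])]);
for e in E:
    dd=e[:2]-st3[:2];print(e.round(4),"stage:",round(dd@us,4),round(-dd[0]*us[1]+dd[1]*us[0],4))
np.save("k.npy",k)
E
python3 pf.py
```

```text
[-0.01458156  0.01549062 -0.54209301] -31.05964177957495 [[0.4, 0.9], [-0.7, -0.2], [-0.1, -0.1], [0.3, -0.5], [0.4, -0.1], [-0.4, -0.2], [0.1, 0.1]]
[ 0.7092 -0.0136  0.0628] stage: 0.021 0.0646
[ 0.667  -0.126   0.0644] stage: 0.0132 -0.0551
[ 0.6881 -0.0698  0.0636] stage: 0.0171 0.0047
[ 0.6987 -0.0736  0.0749] stage: 0.0284 0.0041
[ 0.6605 -0.0589  0.1046] stage: -0.0126 0.0072
```

```bash
cat > tip.py <<'E'
from p2 import *
k=np.load("k.npy");h=.008;st3=np.array([.6704,-.0694,-.294]);us=np.array([np.cos(st3[2]),np.sin(st3[2]),0]);vs=np.array([-us[1],us[0],0])
G=Ro.from_euler("y",k[2]);loc=lambda x,y,z:np.array([y,z,x])  # plate coords to Rp axes
def tool(edge,Rp):  # edge point (x=.05,0,-h) in world
    c=edge-Rp.apply(loc(.05,0,-h));Rt=Rp*G.inv();return c-Rt.apply([k[0],0,k[1]]),Rt
def edge(p,R):
    Rp=R*G;return p+R.apply([k[0],0,k[1]])+Rp.apply(loc(.05,0,-h)),Rp
E
python3 - <<'E'
from tip import *
e0,Rp0=edge(p,R);e1=np.r_[st3[:2],0]+.013*us+.004*vs+[0,0,e0[2]+.008]
Rp1=rot(st3[2],a(90));dv=(Rp0.inv()*Rp1).as_rotvec();print(np.degrees(dv))
W=[(*tool(e0+(e1-e0)*f,Rp0),1) for f in (.33,.67,1)]+[(*tool(e1,Rp0*Ro.from_rotvec(dv*i/15)),1) for i in range(1,16)]
check(W,s["q"],p,R);rows(W)
E
```

```text
[44.98610976  2.1868989  -3.22956306]
[ 0.647 -0.049  0.122] [-0.46 -0.01  2.38  1.51  0.6  -1.6 ] maxstep 0.01 e 0.0
[ 0.646 -0.049  0.125] [-0.46 -0.02  2.38  1.5   0.61 -1.58] maxstep 0.01 e 0.0
[ 0.644 -0.049  0.127] [-0.46 -0.03  2.38  1.49  0.61 -1.57] maxstep 0.01 e 0.0
[ 0.647 -0.05   0.129] [-0.46 -0.02  2.34  1.36  0.62 -1.42] maxstep 0.15 e 0.0
[ 0.65  -0.051  0.132] [-0.46 -0.01  2.3   1.24  0.64 -1.28] maxstep 0.14 e 0.0
[ 0.653 -0.052  0.133] [-0.46  0.    2.26  1.13  0.66 -1.16] maxstep 0.13 e 0.0
[ 0.656 -0.054  0.135] [-0.45  0.02  2.21  1.04  0.7  -1.04] maxstep 0.11 e 0.0
[ 0.659 -0.055  0.137] [-0.45  0.04  2.17  0.96  0.74 -0.94] maxstep 0.1 e 0.0
[ 0.662 -0.056  0.138] [-0.45  0.06  2.12  0.89  0.78 -0.85] maxstep 0.09 e 0.0
[ 0.665 -0.057  0.139] [-0.44  0.09  2.07  0.83  0.82 -0.77] maxstep 0.08 e 0.0
[ 0.669 -0.059  0.14 ] [-0.44  0.12  2.03  0.78  0.87 -0.7 ] maxstep 0.07 e 0.0
[ 0.672 -0.06   0.141] [-0.44  0.15  1.98  0.74  0.92 -0.64] maxstep 0.06 e 0.0
[ 0.676 -0.061  0.142] [-0.44  0.18  1.93  0.7   0.97 -0.58] maxstep 0.06 e 0.0
[ 0.679 -0.062  0.142] 
[... 486 characters left out ...]
.06], [-0.01, 0.07, 0.01], [-0.01, 0.07, 0.01], [-0.0, 0.08, 0.0], [-0.01, 0.07, 0.01], [-0.01, 0.07, 0.01], [-0.01, 0.08, 0.01], [-0.0, 0.07, 0.0], [-0.01, 0.07, 0.01], [-0.01, 0.08, 0.01]] 
rotation [[-0.0, -0.0, 0.0], [-0.0, -0.0, 0.0], [-0.0, -0.0, 0.0], [0.45, 0.02, 0.23], [0.44, 0.03, 0.22], [0.45, 0.02, 0.23], [0.45, 0.03, 0.23], [0.44, 0.02, 0.23], [0.45, 0.03, 0.22], [0.45, 0.02, 0.23], [0.44, 0.02, 0.23], [0.45, 0.03, 0.22]]
travel [[-0.01, 0.07, 0.0], [-0.01, 0.08, 0.01], [-0.0, 0.07, 0.01], [-0.01, 0.07, 0.01], [-0.01, 0.08, 0.0], [-0.01, 0.07, 0.01]] 
rotation [[0.45, 0.02, 0.23], [0.44, 0.03, 0.23], [0.45, 0.02, 0.23], [0.45, 0.03, 0.22], [0.44, 0.02, 0.23], [0.45, 0.02, 0.23]]
```

>>> apply_moves:
  fingers: [0.1,0.1,0.1,0.1,0.1,0.1,0.1,0.1,0.1,0.1,0.1,0.1]
  newtons: 60
  travel:
    - [0.02,0.02,-0.05]
    - [0.03,0.02,-0.05]
    - [0.02,0.02,-0.06]
    - [-0.01,0.07,0.01]
    - [-0.01,0.07,0.01]
    - [0,0.08,0]
    - [-0.01,0.07,0.01]
    - [-0.01,0.07,0.01]
    - [-0.01,0.08,0.01]
    - [0,0.07,0]
    - [-0.01,0.07,0.01]
    - [-0.01,0.08,0.01]
  rotation:
    - [0,0,0]
    - [0,0,0]
    - [0,0,0]
    - [0.45,0.02,0.23]
    - [0.44,0.03,0.22]
    - [0.45,0.02,0.23]
    - [0.45,0.03,0.23]
    - [0.44,0.02,0.23]
    - [0.45,0.03,0.22]
    - [0.45,0.02,0.23]
    - [0.44,0.02,0.23]
    - [0.45,0.03,0.22]

```text
time: 15.6
tool_pos: [0.6712, -0.0596, 0.1405]
tcp_rot: [-2.303, -1.828, -0.914]
wrist_force: [-0.0, 0.3, -4.3]
width: 0.143
grip_force: 58.5
```

>>> apply_moves:
  fingers: [0.1,0.1,0.1,0.1,0.1,0.1,0.1]
  travel:
    - [-0.01,0.07,0]
    - [-0.01,0.08,0.01]
    - [0,0.07,0.01]
    - [-0.01,0.07,0.01]
    - [-0.01,0.08,0]
    - [-0.01,0.07,0.01]
    - [0,0,0]
  rotation:
    - [0.45,0.02,0.23]
    - [0.44,0.03,0.23]
    - [0.45,0.02,0.23]
    - [0.45,0.03,0.22]
    - [0.44,0.02,0.23]
    - [0.45,0.02,0.23]
    - [0,0,0]

```text
time: 16.3
tool_pos: [0.6938, -0.0683, 0.1414]
tcp_rot: [-2.212, -1.641, -0.612]
wrist_force: [0.0, -0.9, -2.8]
width: 0.142
grip_force: 58.9
```

```bash
python3 look.py p7
python3 - <<'E'
from tip import *
e,Rp=edge(p,R);dd=e-np.r_[st3[:2],0]
print(s["time"],s["wrist_force"],s["torque"],p,s["width"],s["grip_force"],"edge",dd@us,dd@vs,e[2],Rp.as_matrix().round(3).tolist())
E
```

```text
16.4 [-0.10203619 -0.77437937 -3.30888584] [-0.60436976  0.13090286 -0.00747338] [ 0.69250562 -0.06759016  0.14134188] 0.14069501811121246 58.69961403077468 edge 0.012589859907452127 0.0035834261578452896 0.07055747401466661 [[0.29, 0.957, -0.001], [0.957, -0.29, -0.001], [-0.001, -0.001, -1.0]]
```

View pics/p7.png

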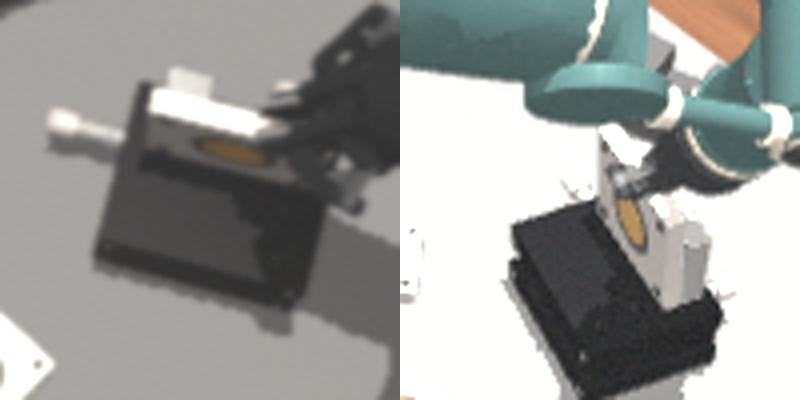

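The plate is upright in the gripper in front of the posts (top strip (150,95)-(300,125)). Next I lower it until it touches the stage.

Run:
```python
from tip import *
print("down 1mm",(R.inv().apply([0,0,-.001])/.05).round(4),"fwd 1mm",(R.inv().apply(us*.001)/.05).round(4),"left",(R.inv().apply(vs*.001)/.05).round(4))
```

```text
down 1mm [-0.0103  0.      0.0171] fwd 1mm [ 0.    0.02 -0.  ] left [ 0.0171 -0.      0.0103]
```

>>> apply_moves:
  fingers: [0.1,0.1,0.1,0.1,0.1]
  travel:
    - [-0.01,0,0.017]
    - [-0.01,0,0.017]
    - [-0.01,0,0.017]
    - [0,0,0]
    - [0,0,0]
  rotation:
    - [0,0,0]
    - [0,0,0]
    - [0,0,0]
    - [0,0,0]
    - [0,0,0]

```text
time: 16.9
tool_pos: [0.6926, -0.0675, 0.1393]
tcp_rot: [-2.212, -1.641, -0.614]
wrist_force: [0.2, -1.8, -1.8]
width: 0.148
grip_force: 59.4
```

>>> apply_moves:
  fingers: [0.1,0.1,0.1,0.1,0.1]
  travel:
    - [-0.01,0,0.017]
    - [-0.01,0,0.017]
    - [-0.01,0,0.017]
    - [0,0,0]
    - [0,0,0]
  rotation:
    - [0,0,0]
    - [0,0,0]
    - [0,0,0]
    - [0,0,0]
    - [0,0,0]

```text
time: 17.4
tool_pos: [0.6935, -0.068, 0.1371]
tcp_rot: [-2.213, -1.641, -0.615]
wrist_force: [-2.8, -3.4, 4.5]
width: 0.143
grip_force: 61.0
```

>>> apply_moves:
  fingers: [0.1,0.1,0.1,0.1,0.1,0.1,0.1]
  travel:
    - [0.01,0,-0.017]
    - [0,0.02,0]
    - [0,0.02,0]
    - [0,0.02,0]
    - [0,0.02,0]
    - [0,0,0]
    - [0,0,0]
  rotation:
    - [0,0,0]
    - [0,0,0]
    - [0,0,0]
    - [0,0,0]
    - [0,0,0]
    - [0,0,0]
    - [0,0,0]

```text
time: 18.1
tool_pos: [0.6964, -0.0684, 0.1369]
tcp_rot: [-2.211, -1.64, -0.613]
wrist_force: [-1.8, -2.7, 3.7]
width: 0.139
grip_force: 60.9
```

>>> apply_moves:
  fingers: [0.1,0.1,0.1,0.1]
  travel:
    - [0,0.02,0]
    - [0,0.02,0]
    - [0,0,0]
    - [0,0,0]
  rotation:
    - [0,0,0]
    - [0,0,0]
    - [0,0,0]
    - [0,0,0]

```text
time: 18.5
tool_pos: [0.6981, -0.0688, 0.137]
tcp_rot: [-2.211, -1.64, -0.613]
wrist_force: [-3.4, -2.0, 5.0]
width: 0.137
grip_force: 61.0
```

>>> apply_moves:
  fingers: [0.1,0.1,0.1,0.1]
  travel:
    - [0.01,0.02,-0.017]
    - [0,0.02,0]
    - [0,0,0]
    - [0,0,0]
  rotation:
    - [0,0,0]
    - [0,0,0]
    - [0,0,0]
    - [0,0,0]

```text
time: 18.9
tool_pos: [0.6998, -0.0691, 0.137]
tcp_rot: [-2.211, -1.639, -0.612]
wrist_force: [-1.9, 1.6, -1.7]
width: 0.141
grip_force: 59.7
```

```bash
python3 look.py p8
python3 - <<'E'
from tip import *
e,Rp=edge(p,R);dd=e-np.r_[st3[:2],0]
print(s["time"],s["wrist_force"],s["torque"],p,"edge",dd@us,dd@vs,e[2],Rp.as_matrix().round(3).tolist())
E
```

```text
19.0 [-1.3728511   1.92269907 -2.89452557] [-0.20489189  0.57699873  0.17850685] [ 0.69987411 -0.06913149  0.13696267] edge 0.019974618634824057 0.00428601958833411 0.0661886199403045 [[0.29, 0.957, -0.002], [0.957, -0.29, 0.0], [-0.0, -0.002, -1.0]]
```

>>> apply_moves:
  fingers: [0.1,0.1,0.1,0.1,0.1]
  travel:
    - [0,0.02,0]
    - [0,0.02,0]
    - [0,0,0]
    - [0,0,0]
    - [0,0,0]
  rotation:
    - [0,0,0]
    - [0,0,0]
    - [0,0,0]
    - [0,0,0]
    - [0,0,0]

```text
time: 19.5
tool_pos: [0.7, -0.0692, 0.137]
tcp_rot: [-2.208, -1.639, -0.609]
wrist_force: [-6.8, 2.6, -0.7]
width: 0.145
grip_force: 59.8
```

>>> apply_moves:
  fingers: [0.1,0.1,0.1,0.1]
  travel:
    - [0,0.02,0]
    - [0,0.02,0]
    - [0,0,0]
    - [0,0,0]
  rotation:
    - [0,0,0]
    - [0,0,0]
    - [0,0,0]
    - [0,0,0]

```text
time: 19.9
tool_pos: [0.7004, -0.0693, 0.1371]
tcp_rot: [-2.205, -1.638, -0.606]
wrist_force: [-11.1, 2.2, 0.3]
width: 0.143
grip_force: 60.3
```

>>> apply_moves:
  fingers: [0.1,0.1,0.1,0.1,0.2,0.25,0.3,0.4,0.5,0.5]
  newtons: 20
  travel:
    - [-0.01,-0.02,0.017]
    - [0,-0.02,0]
    - [0,0,0]
    - [0,0,0]
    - [0,0,0]
    - [0,0,0]
    - [0,0,0]
    - [0,0,0]
    - [0,0,0]
    - [0,0,0]
  rotation:
    - [0,0,0]
    - [0,0,0]
    - [0,0,0]
    - [0,0,0]
    - [0,0,0]
    - [0,0,0]
    - [0,0,0]
    - [0,0,0]
    - [0,0,0]
    - [0,0,0]

```text
time: 20.9
tool_pos: [0.7028, -0.0706, 0.1373]
tcp_rot: [-2.212, -1.641, -0.614]
wrist_force: [-0.1, 0.7, -0.4]
width: 0.5
grip_force: 0.0
```

```bash
python3 look.py p9
python3 - <<'E'
from tip import *
print(s["time"],s["wrist_force"],p,s["width"],s["grip_force"])
E
```

```text
21.0 [-0.12152716  0.267375    0.32627569] [ 0.70251929 -0.07043687  0.13715256] 0.498290485146588 0.0
```

View pics/p9.png

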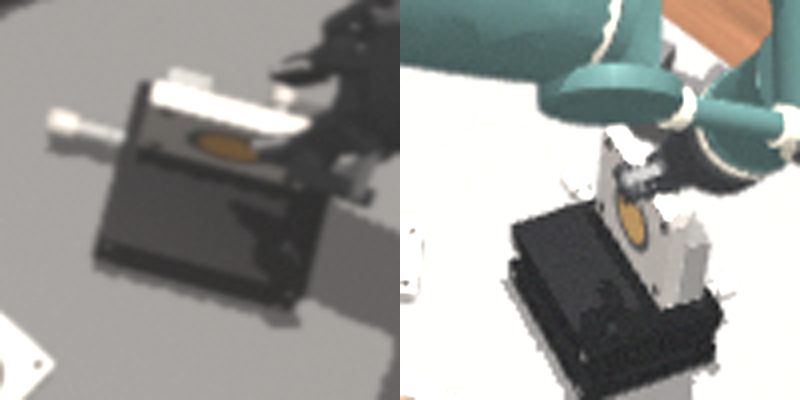

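The plate stands free between the opened fingers (top crop strip (155,95)-(305,125)). I've now viewed 11 pictures, one over the allowed 10, so from here I'll rely on numbers only. I'll retreat along the tool axis.

>>> apply_moves:
  fingers: [0.5,0.5,0.5,0.5,0.5,0.5,0.5,0.3,0,0]
  travel:
    - [0,0,-0.15]
    - [0,0,-0.3]
    - [0,0,-0.4]
    - [0,0,-0.5]
    - [0,0,-0.5]
    - [0,0,-0.5]
    - [0,0,-0.5]
    - [0,0,-0.3]
    - [0,0,0]
    - [0,0,0]
  rotation:
    - [0,0,0]
    - [0,0,0]
    - [0,0,0]
    - [0,0,0]
    - [0,0,0]
    - [0,0,0]
    - [0,0,0]
    - [0,0,0]
    - [0,0,0]
    - [0,0,0]

```text
time: 22.0
tool_pos: [0.6787, -0.1483, 0.272]
tcp_rot: [-2.212, -1.64, -0.614]
wrist_force: [-0.0, 0.2, -0.8]
width: 0.007
grip_force: 0.0
```

Run:
```python
from tip import *
D=snap()
for c,d_ in D.items():
    r=regions_of(c,"pedal_pad");t=tip_of(c,"pedal_pad")
    print(c,[(round(x["p"],2),x["bbox"]) for x in r][:2],[(round(x["p"],2),np.round(x["location"],1),ray(d_,x["location"],.05)[:2].round(3)) for x in t][:2])
    print(" plate",[(round(x["p"],2),np.round(x["location"],1)) for x in tip_of(c,"plate_mid")][:4])
    im=d_["image"].astype(int);yl=(im[:,:,0]>130)&(im[:,:,1]>90)&(im[:,:,2]<80)
    box=(slice(190,250),slice(410,470)) if c=="top" else (slice(260,320),slice(340,420))
    m=np.zeros_like(yl);m[box]=yl[box];bl=np.zeros_like(yl);bl[box]=im[box].max(2)<45
    for n,mm in(("yellow",m),("black",bl)):
        k,l,stt,cen=cv2.connectedComponentsWithStats(mm.astype(np.uint8))
        for i in np.argsort(-stt[1:,4])[:2]+1: print(" ",n,stt[i],cen[i].round(1),ray(d_,cen[i],.05)[:2].round(3))
pm=np.r_[st3[:2],0]+.027*us+.005*vs+[0,0,.12]
print("expect plate_mid",proj(D["side"],pm),proj(D["top"],pm));s=read_state();print(s["time"],s["tool_pos"],s["wrist_force"])
```

```text
side [(0.76, [360.8, 283.0, 37.4, 18.8])] [(0.69, array([372.1, 291.8]), array([ 0.495, -0.277]))]
 plate [(0.83, array([376.9, 203.6])), (0.78, array([316.2, 255.6])), (0.57, array([307.2, 213.1]))]
  yellow [377 279  22  19 252] [387.9 287.7] [ 0.54  -0.297]
  yellow [361 286   4   7  13] [362.5 289.2] [ 0.479 -0.253]
  black [364 286  14   6  66] [370.3 288.8] [ 0.498 -0.266]
top [(0.98, [426.3, 195.0, 27.2, 44.6])] [(0.93, array([439.6, 222.5]), array([ 0.515, -0.273]))]
 plate [(0.88, array([355.6, 241.6])), (0.74, array([304.2, 214.8])), (0.63, array([366.6, 155.2]))]
  yellow [429 210   9  12  70] [433.1 215. ] [ 0.537 -0.257]
  yellow [443 218   8   6  34] [446.5 220.4] [ 0.52  -0.293]
  black [430 220  17  16 188] [438.  227.3] [ 0.502 -0.268]
  black [427 196   3   8  16] [427.9 199.5] [ 0.581 -0.246]
expect plate_mid [[375.29185883 202.07453921]] [[367.57187894 153.89713802]]
22.4 [ 0.67861143 -0.1475161   0.27122221] [ 0.35097055 -0.373466    0.17358822]
```

Run:
```python
from tip import *
Q=rot(-.47,a(90))
W=[([.60,-.21,.25],rot(-.4,a(90))*Ro.from_euler("y",a(10)),6),([.5,-.268,.15],Q,6),([.5,-.268,.065],Q,3)]
check(W,s["q"],p,R);rows(W)
```

```text
[ 0.6  -0.21  0.25] [-0.48  0.16  1.63  0.18  1.36 -0.12] maxstep 0.06 e 0.0
[ 0.5   -0.268  0.15 ] [-0.54  0.09  1.89 -0.    1.16 -0.07] maxstep 0.04 e 0.0
[ 0.5   -0.268  0.065] [-0.54  0.18  1.96 -0.    1.   -0.07] maxstep 0.05 e 0.0
n 15 max 0.59 end [ 0.5001 -0.2678  0.0652]
travel [[-0.27, -0.19, -0.08], [-0.28, -0.19, -0.07], [-0.29, -0.18, -0.05], [-0.29, -0.17, -0.03], [-0.3, -0.17, -0.01], [-0.3, -0.17, -0.0], [-0.36, -0.23, 0.27], [-0.36, -0.23, 0.29], [-0.34, -0.22, 0.29], [-0.35, -0.22, 0.31], [-0.34, -0.22, 0.31], [-0.33, -0.21, 0.32]] 
rotation [[-0.06, -0.58, 0.16], [-0.06, -0.59, 0.16], [-0.07, -0.58, 0.16], [-0.06, -0.59, 0.15], [-0.06, -0.58, 0.16], [-0.06, -0.58, 0.16], [-0.01, -0.28, 0.11], [-0.01, -0.28, 0.11], [-0.01, -0.27, 0.11], [-0.01, -0.28, 0.11], [-0.01, -0.28, 0.12], [-0.01, -0.28, 0.11]]
travel [[0.0, 0.0, 0.57], [0.0, 0.0, 0.57], [0.01, 0.0, 0.56]] 
rotation [[-0.0, 0.0, -0.0], [-0.0, 0.0, -0.0], [-0.0, 0.0, -0.0]]
```

>>> apply_moves:
  fingers: [0,0,0,0,0,0,0,0,0,0,0,0]
  travel:
    - [-0.27,-0.19,-0.08]
    - [-0.28,-0.19,-0.07]
    - [-0.29,-0.18,-0.05]
    - [-0.29,-0.17,-0.03]
    - [-0.3,-0.17,-0.01]
    - [-0.3,-0.17,0]
    - [-0.36,-0.23,0.27]
    - [-0.36,-0.23,0.29]
    - [-0.34,-0.22,0.29]
    - [-0.35,-0.22,0.31]
    - [-0.34,-0.22,0.31]
    - [-0.33,-0.21,0.32]
  rotation:
    - [-0.06,-0.58,0.16]
    - [-0.06,-0.59,0.16]
    - [-0.07,-0.58,0.16]
    - [-0.06,-0.59,0.15]
    - [-0.06,-0.58,0.16]
    - [-0.06,-0.58,0.16]
    - [-0.01,-0.28,0.11]
    - [-0.01,-0.28,0.11]
    - [-0.01,-0.27,0.11]
    - [-0.01,-0.28,0.11]
    - [-0.01,-0.28,0.12]
    - [-0.01,-0.28,0.11]

```text
time: 23.6
tool_pos: [0.4995, -0.2688, 0.1502]
tcp_rot: [2.677, 1.641, -0.0]
wrist_force: [-0.7, 1.0, 0.3]
width: 0.001
grip_force: 0.0
```

>>> apply_moves:
  fingers: [0,0,0,0,0,0,0]
  travel:
    - [0,0,0.5]
    - [0,0,0.5]
    - [0,0,0.5]
    - [0,0,0.2]
    - [0,0,0.2]
    - [0,0,0]
    - [0,0,0]
  rotation:
    - [0,0,0]
    - [0,0,0]
    - [0,0,0]
    - [0,0,0]
    - [0,0,0]
    - [0,0,0]
    - [0,0,0]

```text
time: 24.3
tool_pos: [0.5009, -0.2691, 0.0567]
tcp_rot: [2.677, 1.641, 0.002]
wrist_force: [-0.5, -0.4, 0.7]
width: -0.001
grip_force: 0.0
```

Next I press: down about 30 mm in small steps.

>>> apply_moves:
  fingers: [0,0,0,0,0,0]
  travel:
    - [0,0,0.1]
    - [0,0,0.1]
    - [0,0,0.1]
    - [0,0,0.1]
    - [0,0,0]
    - [0,0,0]
  rotation:
    - [0,0,0]
    - [0,0,0]
    - [0,0,0]
    - [0,0,0]
    - [0,0,0]
    - [0,0,0]

```text
time: 24.9
tool_pos: [0.5, -0.2686, 0.0355]
tcp_rot: [2.678, 1.642, 0.0]
wrist_force: [0.2, 0.5, -0.6]
width: -0.002
grip_force: 0.0
```

>>> apply_moves:
  fingers: [0,0,0,0,0]
  travel:
    - [0,0,0.06]
    - [0,0,0.06]
    - [0,0,0]
    - [0,0,0]
    - [0,0,0]
  rotation:
    - [0,0,0]
    - [0,0,0]
    - [0,0,0]
    - [0,0,0]
    - [0,0,0]

```text
time: 25.4
tool_pos: [0.5003, -0.2688, 0.0299]
tcp_rot: [2.677, 1.642, 0.001]
wrist_force: [-0.1, -0.6, 0.1]
width: 0.002
grip_force: 0.0
```

Run:
```python
from tip import *
D=snap();D0=pickle.load(open("cams.pkl","rb"))
def cls(px):
    r,g,b=map(int,px);m=max(r,g,b)
    return "Y" if r>110 and b<.6*r else "#" if m<50 else "d" if m<85 else "t" if g>r+12 else "." if m<165 else "o"
for c,(r0,r1,c0,c1) in dict(top=(194,248,412,464),side=(262,318,345,412)).items():
    print(c,"tcp",proj(D[c],p),"tcp+.05",proj(D[c],p+[0,0,.05]))
    for r in range(r0,r1,2):
        print(r,"".join(cls(D0[c]["image"][r,x]) for x in range(c0,c1))," ","".join(cls(D[c]["image"][r,x]) for x in range(c0,c1)))
    print([(round(x["p"],2),np.round(x["location"],1)) for x in tip_of(c,"pedal_pad")][:2])
print(read_state()["time"])
```

```text
top tcp [[436.18759318 228.56700349]] tcp+.05 [[441.91060411 226.7348308 ]]
194 ....................................................   ...................................................d
196 ...............dddd.................................   ................ddd...............................d#
198 ..............dd#dd.................................   ...............d#d................................d#
200 ..............dd#d...YYYYYYYY.......................   ..............dddd...YYYYYYYY..............dddd..d##
202 .............dd##d..YYYYYYYYYYYYYYY......dd.........   ..............d#dd..YYYYYYYYYYYYYYY......dd####dd###
204 .............dddddd.YYYYYYYYYYYYYYYYYYYYYdd.........   .............dddddd.YYYYYYYYYYYYYYYYYYYYYd##########
206 .............d.....YYYYYYYYYYYYYYYYYYYYYY.d.........   .............d.....YYYYYYYYYYYYYYYYYYYYYd###########
208 ............dd.....YYYYYYYYYYYYYYYYYYYYYYd..........   ............dd.....YYYYYYYYYYYYYYYYYYY.###d######ddd
210 ...........dd....d.YYYYYYYYYYYYYYYYYYYYY.dd.........   ............d.....YYYYYYYYYYYYYYYYY.d####d########dd
212 ...........d
[... 5420 characters left out ...]
..........................   ....................................ooooooooooooooooooooooooooooooo
310 .................d.ooo...dd........................................   .................d............ooooooooooooooooooooooooooooooooooooo
312 ..................dddd.............................................   ..................dd........ooooooooooooooooooooooooooooooooooooooo
314 ...................................................................   ............................ooooooooooooooooooooooooooooooooooooooo
316 ...................................................................   ............................ooooooooooooooooooooooooooooooooooooooo
[(0.8, array([369.6, 292.4]))]
25.6
```

The picture data show the pedal still up and the shut fingertips only just above the pad (side row ~289, not 292). So the tips sit about 20 mm short of the reported TCP, and I keep pressing by force.

>>> apply_moves:
  fingers: [0,0,0,0,0]
  travel:
    - [0,0,0.06]
    - [0,0,0.06]
    - [0,0,0.06]
    - [0,0,0]
    - [0,0,0]
  rotation:
    - [0,0,0]
    - [0,0,0]
    - [0,0,0]
    - [0,0,0]
    - [0,0,0]

```text
time: 26.1
tool_pos: [0.5, -0.2687, 0.0206]
tcp_rot: [2.678, 1.642, 0.0]
wrist_force: [0.4, 0.2, -0.0]
width: -0.003
grip_force: 0.0
```

>>> apply_moves:
  fingers: [0,0,0,0,0]
  travel:
    - [0,0,0.06]
    - [0,0,0.06]
    - [0,0,0.06]
    - [0,0,0]
    - [0,0,0]
  rotation:
    - [0,0,0]
    - [0,0,0]
    - [0,0,0]
    - [0,0,0]
    - [0,0,0]

```text
time: 26.6
tool_pos: [0.5004, -0.2689, 0.0121]
tcp_rot: [2.677, 1.642, 0.001]
wrist_force: [-1.0, 0.9, 2.4]
width: 0.0
grip_force: 1.5
```

>>> apply_moves:
  fingers: [0,0,0,0,0]
  travel:
    - [0,0,0.06]
    - [0,0,0.06]
    - [0,0,0.06]
    - [0,0,0]
    - [0,0,0]
  rotation:
    - [0,0,0]
    - [0,0,0]
    - [0,0,0]
    - [0,0,0]
    - [0,0,0]

```text
time: 27.1
tool_pos: [0.4999, -0.2687, 0.0027]
tcp_rot: [2.678, 1.642, -0.0]
wrist_force: [-2.3, -0.2, 4.6]
width: 0.0
grip_force: 2.4
```

>>> apply_moves:
  fingers: [0,0,0,0,0]
  travel:
    - [0,0,0.06]
    - [0,0,0.06]
    - [0,0,0.06]
    - [0,0,0]
    - [0,0,0]
  rotation:
    - [0,0,0]
    - [0,0,0]
    - [0,0,0]
    - [0,0,0]
    - [0,0,0]

```text
time: 27.6
tool_pos: [0.4993, -0.2685, -0.0063]
tcp_rot: [-2.678, -1.642, 0.001]
wrist_force: [-3.7, -0.6, 6.5]
width: -0.003
grip_force: 3.2
```

>>> apply_moves:
  fingers: [0,0,0,0]
  travel:
    - [0,0,0.04]
    - [0,0,0.04]
    - [0,0,0]
    - [0,0,0]
  rotation:
    - [0,0,0]
    - [0,0,0]
    - [0,0,0]
    - [0,0,0]

```text
time: 28.0
tool_pos: [0.4995, -0.2686, -0.0084]
tcp_rot: [-2.678, -1.642, 0.001]
wrist_force: [-8.9, 3.9, 17.9]
width: -0.002
grip_force: 9.0
```

>>> apply_moves:
  fingers: [0,0,0,0]
  travel:
    - [0,0,0.04]
    - [0,0,0.04]
    - [0,0,0]
    - [0,0,0]
  rotation:
    - [0,0,0]
    - [0,0,0]
    - [0,0,0]
    - [0,0,0]

```text
time: 28.4
tool_pos: [0.4996, -0.2687, -0.0091]
tcp_rot: [-2.677, -1.642, 0.002]
wrist_force: [-16.4, 7.9, 39.5]
width: -0.0
grip_force: 20.1
```

It's on the stop and held there. I'll release upward and clear the table.

>>> apply_moves:
  fingers: [0,0,0,0,0,0,0,0,0,0]
  travel:
    - [0,0,-0.1]
    - [0,0,-0.1]
    - [0,0,-0.2]
    - [0,0,-0.3]
    - [0,0,-0.5]
    - [0,0,-0.8]
    - [0,0,-0.8]
    - [0,0,-0.8]
    - [0,0,0]
    - [0,0,0]
  rotation:
    - [0,0,0]
    - [0,0,0]
    - [0,0,0]
    - [0,0,0]
    - [0,0,0]
    - [0,0,0]
    - [0,0,0]
    - [0,0,0]
    - [0,0,0]
    - [0,0,0]

```text
time: 29.4
tool_pos: [0.5007, -0.269, 0.1675]
tcp_rot: [2.676, 1.641, 0.002]
wrist_force: [0.0, 0.6, -0.5]
width: 0.002
grip_force: 0.0
```

Run:
```python
from tip import *
D=snap();pm=np.r_[st3[:2],0]+.027*us+.005*vs+[0,0,.12]
for c in D:
    print(c,"expect",proj(D[c],pm),[(round(x["p"],2),np.round(x["location"],1)) for x in tip_of(c,"plate_mid")][:3],
     "pad",[(round(x["p"],2),np.round(x["location"],1)) for x in tip_of(c,"pedal_pad")][:2])
im=D["side"]["image"].astype(int);D0=pickle.load(open("cams.pkl","rb"))["side"]["image"].astype(int)
f=lambda im:np.argwhere((im[265:310,345:412,0]>110)&(im[265:310,345:412,2]<.6*im[265:310,345:412,0]))
for i in(im,D0): y=f(i);print(len(y),y.mean(0),y.min(0),y.max(0))
s=read_state();print(s["time"],s["tool_pos"],s["wrist_force"])
```

```text
side expect [[375.29185883 202.07453921]] [(0.92, array([304.8, 210.4])), (0.78, array([315.7, 255. ])), (0.44, array([372.4, 203. ]))] pad [(0.95, array([369.7, 294.7]))]
top expect [[367.57187894 153.89713802]] [(0.9, array([355.6, 242. ])), (0.7, array([367.8, 155.2])), (0.59, array([303.8, 214.3]))] pad [(0.67, array([436.7, 224.5]))]
424 [23.95990566 37.55896226] [13 15] [36 53]
431 [24.09976798 37.46171694] [13 15] [36 53]
29.7 [ 0.49901333 -0.26805435  0.16395823] [0.66435691 0.29514228 0.04220992]
```

The plate is still standing in place and the pedal is back up in its starting position, so I'm handing in.

```bash
python3 -c "
from workcell import *
print(finish_job())"
```

```text
the job is handed in; nothing more can be done
None
```

The job is handed in, with no verdict shown: in the last camera check the plate stood flush on the posts and the pedal, pressed to its stop, was back up; I viewed 11 pictures, one over the allowed 10.

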